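# Hold a spring probe square on a test spot

## Robot

A 7-joint arm with a two-finger parallel gripper is mounted at the origin on the work surface; the furniture and walls round the work are solid. World frame = base frame: x ahead of the robot, y to its left, z up, the work surface at z = 0. Lengths are in m, angles in rad, forces in N, time in s.
With the tool pointing down it reaches from about 0.375 to 0.925 m from the base axis. Payload 3.1 kg.
Tool frame: the origin (TCP) lies midway between the tips of the shut fingers; the grasp point (between the pads) lies 19 mm behind it; z points along the fingers, y is the line along which they close (so a half turn about z gives the same grasp; the last joint's range is limited). The gripper opens to 85 mm and grips with 20 to 120 N. Pads are 22 mm wide; open, the fingers measure 114 mm over their backs; the gripper's body (76 mm by 85 mm) begins 54 mm behind the grasp point. The pads swing forward as they close: fully open they stand 13 mm farther back than shut.
Start: joints at [1.188, 0.383, 0.044, 1.598, -0.018, 1.161, -0.05], TCP at [0.183, -0.624, 0.231] pointing down, gripper open.
Joint ranges: [-2.61, 2.61], [-0.41, 2.15], [-1.48, 1.57], [0, 2.5], [-1.57, 4.71], [0.05, 1.97], [-2.85, 2.85]. Speed limits (rad/s): [2.79, 2.79, 3.14, 3.14, 3.14, 3.14, 3.14].

## Interface

Orientations are given as a 3x3 rotation matrix whose columns are the frame's x, y, z axes.
In Python, from cell import r gives the robot as it stands.
- The arm moves only by the tool apply_moves, never from a script. Its argument "targets" is a list of rows, each a list of 5 numbers: the closure, from 0 (fully open) to 1 (shut), then the shift along the tool's x, y, z in cm, then the turn about the tool's z in degrees. In form: [[jaw, tx, ty, tz, twist], ...]. A call has 1 to 10 rows; each row shifts and turns the commanded pose from where the row before left it, along the tool's axes as they then stand; what a row does not reach is not made up. A row lasts 1/10 s, in which the tool goes at most 50 mm and 8.59 degrees, less where a joint would pass 70% of its speed; a pose out of reach is approached as far as the arm can. A call is refused whole if a number of a shift passes 5 or a number of a turn 8.59, either way. A call with a gripper value outside its range is refused whole. The fingers move at their own pace and stop on an object; the grip force is fixed at half the most. Time passes only in rows, so rows that do not move let the fingers close. It gives the time, the measured TCP pose, the force, the opening and the grip force at its end, in the units of the state.
- r.read_state(): the state, without advancing time (a new reading comes with each control period).
- r.camera(name): name is "scene" or "top"; returns a dict with "image" (384x512x3 uint8, red, green, blue), "z_map" (384x512 float32, m along the optical axis (not along the pixel's ray), 0 where there is no reading), "vertical_fov" (degrees; the focal length in pixels is half the picture's height over the tangent of half this angle, whatever the lens; pixels are square), "cx", "cy" (the principal point, pixels), "world_from_camera" (4x4, takes a point from camera to world coordinates). Camera axes: x right, y up, looking along -z (the intrinsics and any distortion apply to the point x, -y, -z); pixel columns grow to the right and rows downward; lengths in m; the calibration is good to about 2 mm. A picture is of the moment at which its call begins.
- r.job_done(): hands the job in; it is judged then, once.
The state is a dict: "t": time; "joints": joint angles; "dq": joint speeds; "effort": joint torques, N m; "tcp_pos": TCP position; "tool_rot": TCP orientation; "force": force on the tool from outside, world axes, zero at the start; "wrist_torque": the same for the moment, N m; "opening": finger opening in m; "gripper_force": force on a finger pad.
Only numpy, scipy, OpenCV 4.12 (cv2) and the standard library are available. Lean on these libraries where they do the work, as an engineer would, in place of code of your own. Each camera call takes 0.05 s, during which the arm holds its last target. There are 200 camera calls.

## Task

Slide the dust cover on the tilting inspection table all the way open by its black tab, then lift the spring probe out of its wooden stand. Set the probe's tip on the cross inside the scribed ring that the cover was hiding, with the probe square to the tilted plate, and press gently until its plunger is about half-way in, never to its stop. The program finishes while the robot still holds the probe there in its gripper, pressed lightly; leave the nut, the tube off-cut and the tape measure alone.

Things in the scene. Friction and masses are not known exactly. Their poses are not given: they have to be found in the camera images.
- tilt_table: fixed grey inspection table, base 130 (x) x 170 (y) x 12 mm with two upright cheeks 82 mm high at y = +-69 mm; origin at the centre of its underside. Between the cheeks a bare steel plate 100 x 122 x 14 mm is clamped at a tilt about the table's own y axis, 62 mm above the origin; its -x edge is the low one
- plate (a joint): tilt of the steel plate, rad: 0 = level, positive leans the face towards the table's -x side (0.2 to 0.5 at the start); locked, does not give
- spot (a point): test spot on the plate's top face, marked by a scribed ring 16 mm across with a cross in it, hidden by the cover until that is opened; z is square out of the plate's face, y along the cover's rails (parallel to the table's y), x up the slope. It lies 24 mm from the plate's middle towards its -y end
- cover_tab (a point): top of the black tab on the sliding dust cover: tab 12 mm (x) x 26 mm (y), 30 mm high along z above the cover; axes as those of spot. The cover is an aluminium slide 50 x 44 x 4 mm between two low rails (tops 7 mm above the plate); closed, its tab stands right above the spot and its top 35.5 mm off the plate's face
- cover (a joint): dust cover along the rails, m: 0 = shut over the spot, 0.050 = fully open, moving towards +y of point spot; stiff, takes about 3 N, and stays where it is left
- stand: fixed wooden block 56 x 56 x 66 mm with steel strips at its feet (80 mm long along x); origin at the centre of its underside; the 22 mm hole runs down through its middle
- socket (a point): centre of the mouth of the stand's hole, 66 mm above the surface
- probe: loose spring probe, 0.15 kg, upright in the stand. Origin on its axis at the nose (lower end of the barrel), z towards the grip end. Steel barrel 18 mm across, z = 0 to 45 mm; collar 34 mm across, 45 to 51 mm, resting on the stand; black square grip 26 x 26 mm, sides along its x and y, 51 to 106 mm; cap 20 mm across to 112 mm. Plunger sticks out 14 mm below the nose
- probe_tip (a point): end of the probe's plunger (8 mm across, round nose), on the axis, 14 mm below the probe's origin when out; moves with the plunger; z along the probe's axis towards the grip
- plunger (a joint): how far the plunger is pushed in, m: 0 = out, 0.010 = at its stop; spring force 1 N at the start of travel, 3.5 N half-way, 6 N at the stop
- bystander_nut: loose steel hexagon nut, 35 x 30 x 16 mm, lying flat; bystander; origin at the centre of its underside
- bystander_tube: loose square steel tube off-cut, 30 x 130 x 30 mm, lying, long along its y; bystander; origin at the centre of its underside
- bystander_tape_measure: loose tape measure, 36 x 82 x 68 mm; bystander; origin at the centre of its underside
There are look-alikes about, which are no part of the job. Leave any purple or yellow look-alike of the probe alone.

How it is judged:
By the outcome, as a careful person would: the job done as asked, in the order asked, and still so for the second after the job is handed in, while the arm keeps its last pose, push and grip.
It also fails if it takes over 54 s, if anything falls off the work surface, if the arm or the gripper's body presses on something with over 40 N, if the wrist force passes 120 N, or if a joint passes its speed limit or range.

## Working session

There is one attempt and no reset: what is moved stays moved. The work goes in short steps, Python scripts to look and compute and a tool call to move; the robot and the scene stay as the last step left them, time stands still between calls to the robot, and variables do not carry over. Pictures are saved under pics/ and viewed, at most 10 in all, crops included, and the job is handed in when it is done.

Besides the shell and the picture viewer there is one more tool, called after ">>>" as name(argument=value, ...) on one line, values as JSON. apply_moves: Moves the arm, as the interface text tells. Its arguments: {"type":"object","properties":{"targets":{"type":"array","items":{"type":"array","items":{"type":"number"}}}},"required":["targets"]}

```bash
mkdir -p pics; ls
cat > h.py <<'E'
import numpy as np, cv2
from cell import r
def shot(n):
    c=r.camera(n); np.savez('/tmp/%s.npz'%n,**{k:np.asarray(v) for k,v in c.items()}); return c
def load(n): return dict(np.load('/tmp/%s.npz'%n))
def pts(c):
    h,w=c['z_map'].shape; f=h/2/np.tan(np.radians(float(c['vertical_fov']))/2)
    u,v=np.meshgrid(np.arange(w),np.arange(h)); z=c['z_map']
    P=np.stack([(u-float(c['cx']))/f*z,-(v-float(c['cy']))/f*z,-z,np.ones_like(z)],-1)
    return (P@c['world_from_camera'].T)[...,:3]
E
python3 - <<'E'
from h import *
for n in ('scene','top'):
    c=shot(n); print({k:v for k,v in c.items() if k not in('image','z_map')})
    im=cv2.cvtColor(c['image'],cv2.COLOR_RGB2BGR)
    cv2.imwrite(f'pics/{n}0.png',cv2.resize(im,(800,600)))
s=r.read_state(); print(s)
E
```

```text
pics
{'vertical_fov': 52.61726828443368, 'cx': 256.0746315826116, 'cy': 190.59495974549125, 'world_from_camera': array([[-0.65634811,  0.36654759, -0.65943159, -0.13413778],
       [-0.75432242, -0.30224286,  0.58279237,  0.50252583],
       [ 0.01431265,  0.8799387 ,  0.47487159,  0.52902555],
       [ 0.        ,  0.        ,  0.        ,  1.        ]])}
{'vertical_fov': 54.67933722812184, 'cx': 257.9772594084354, 'cy': 187.66670882233416, 'world_from_camera': array([[-0.02628402,  0.99517123, -0.09456937,  0.39656504],
       [-0.99952238, -0.02770077, -0.01369941, -0.04978808],
       [-0.0162529 ,  0.09416413,  0.99542401,  0.95210322],
       [ 0.        ,  0.        ,  0.        ,  1.        ]])}
{'t': 0.1, 'joints': array([ 1.18818382,  0.38374408,  0.04385716,  1.5994389 , -0.01791063,
        1.16118298, -0.04988131]), 'dq': array([-3.14968219e-04, -1.75413607e-03, -3.08071295e-03, -3.33065101e-03,
        6.39248745e-04, -1.76094897e-03, -8.10272424e-05]), 'effort': array([ 2.24145166e-03, -4.34728718e+01,  1.02901608e+00, -2.50453413e+01,
        1.08932916e-02,  5.48460230e-03, -1.02504126e-05]), 'tcp_pos': array([ 0.18238331, -0.62299324,  0.23000883]), 'tool_rot': array([[ 9.59693254e-01,  2.81048467e-01, -7.85496735e-04],
       [ 2.81049538e-01, -9.59690631e-01,  2.24722078e-03],
       [-1.22255902e-04, -2.37740612e-03, -9.99997166e-01]]), 'force': array([-0.15312077, -1.11923468,  0.74087444]), 'wrist_torque': array([-0.00487655,  0.03264181, -0.0358162 ]), 'gripper_force': 0.0, 'opening': 0.0853647115866462}
```

View pics/scene0.png

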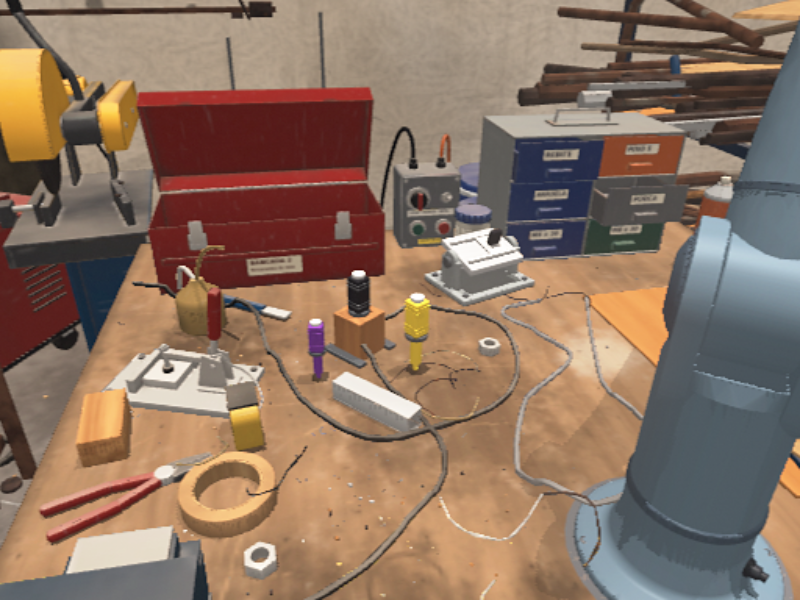

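View pics/top0.png

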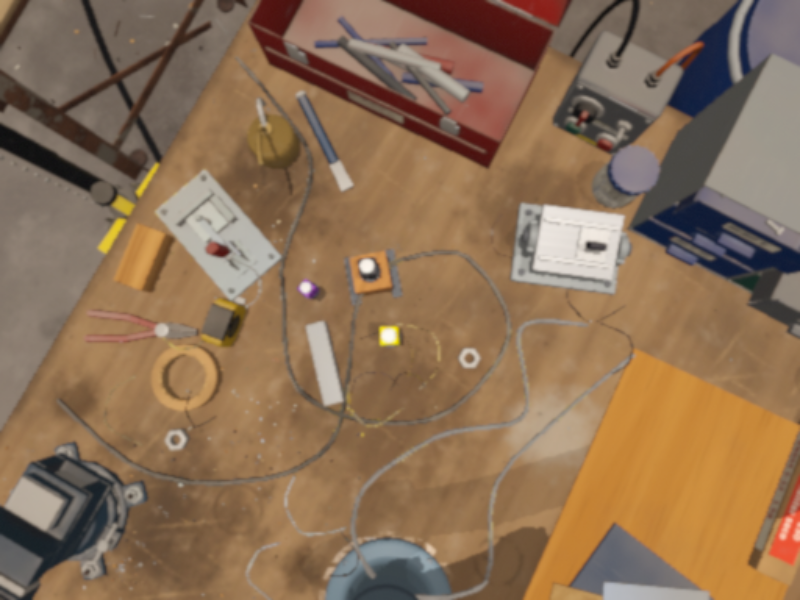

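The scene view shows the black probe in the wooden stand at (358,295) and the tilt table with its black tab at (485,255). In the top view the probe is at (370,270) and the table at (570,248), with the tab at (595,245).

Candidates for the probe (scene pixels) are purple (317,345), yellow (416,325) and black (358,295). The black one fits: black grip, standing in the wooden stand. I'll measure and confirm it with a crop.

Run:
```python
from h import *
a=load('scene');b=load('top')
A=cv2.resize(cv2.cvtColor(a['image'],cv2.COLOR_RGB2BGR)[140:245,190:350],(800,525),interpolation=cv2.INTER_CUBIC)
B=cv2.resize(cv2.cvtColor(b['image'],cv2.COLOR_RGB2BGR)[120:200,210:410],(800,320),interpolation=cv2.INTER_CUBIC)
cv2.imwrite('pics/c1.png',cv2.resize(np.vstack([A,B]),(568,600)))
for n,c in(('scene',a),('top',b)):
    P=pts(c); hsv=cv2.cvtColor(c['image'],cv2.COLOR_RGB2HSV); np.save('/tmp/P_%s.npy'%n,P)
    H,S,V=[hsv[...,i].astype(int) for i in range(3)]
    x,y,z=P[...,0],P[...,1],P[...,2]
    ok=c['z_map']>0
    # surface check
    m=ok&(x>.3)&(x<.45)&(y>-.15)&(y<.15)&(abs(z)<.02); print(n,'floor z',np.median(z[m]),z[m].std())
    def rep(l,m):
        if m.sum(): print(l,m.sum(),'med',np.median(P[m],0).round(4),'lo',np.percentile(P[m],2,0).round(4),'hi',np.percentile(P[m],98,0).round(4))
    reg=ok&(x>.3)&(x<.75)&(y>-.5)&(y<.15)
    rep('black probe',reg&(V<70)&(z>.08)&(z<.2)&(y>-.1))
    rep('tab',reg&(V<70)&(z>.07)&(z<.2)&(y<-.2))
    rep('wood top',reg&(abs(z-.066)<.006)&(H<20)&(S>100)&(y>-.1)&(y<.12))
    rep('grey',reg&(S<60)&(V>130)&(z>.02)&(z<.15)&(y<-.15))
    rep('collar/cap',reg&(S<60)&(V>120)&(z>.1)&(z<.2)&(y>-.08)&(y<.12))
```

```text
scene floor z 0.0003482171910198506 0.005165760599079013
black probe 217 med [0.5044 0.0226 0.1044] lo [0.5004 0.005  0.0809] hi [0.5236 0.0267 0.1269]
tab 148 med [ 0.5766 -0.3194  0.1071] lo [ 0.5317 -0.4916  0.0716] hi [ 0.7478 -0.2988  0.196 ]
wood top 269 med [0.5041 0.0185 0.0657] lo [ 0.4845 -0.0943  0.0603] hi [0.749  0.0431 0.0708]
grey 1482 med [ 0.5511 -0.3218  0.0747] lo [ 0.4338 -0.4913  0.0222] hi [ 0.7425 -0.2305  0.1383]
collar/cap 84 med [ 0.4236 -0.0062  0.1265] lo [ 0.4066 -0.0221  0.1206] hi [0.5248 0.0222 0.1338]
top floor z -0.0002558174719240469 0.004311088231324124
black probe 19 med [0.5039 0.0107 0.1088] lo [0.5031 0.0017 0.0839] hi [0.5052 0.0192 0.1229]
tab 1034 med [ 0.5836 -0.4092  0.1279] lo [ 0.5139 -0.4977  0.0731] hi [ 0.7455 -0.3018  0.1969]
wood top 378 med [0.5137 0.0051 0.0655] lo [ 0.4887 -0.0924  0.062 ] hi [0.7467 0.0411 0.0708]
grey 3165 med [ 0.5657 -0.3219  0.0795] lo [ 0.4988 -0.4125  0.0585] hi [ 0.7148 -0.2346  0.1184]
collar/cap 147 med [0.5094 0.0056 0.1268] lo [ 0.4082 -0.0235  0.1205] hi [0.5259 0.0231 0.1341]
```

View pics/c1.png

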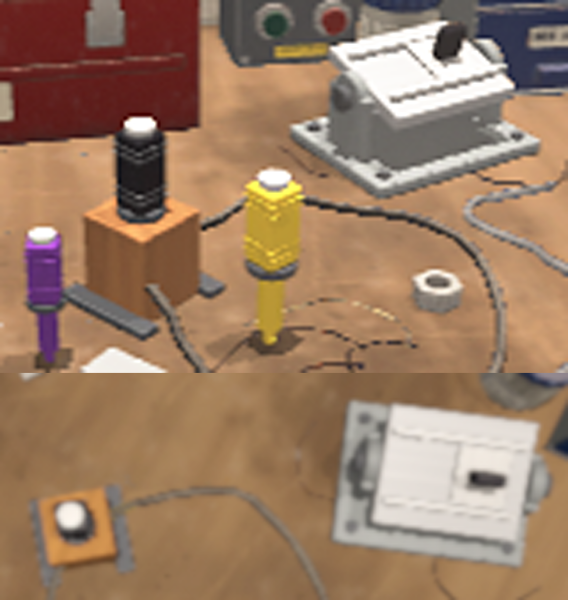

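The top part of the crop shows the black probe at (140,170) in the orange block, with purple (43,290) and yellow (272,240) free-standing, so black is confirmed. The closed cover with its tab sits at the -y end of the plate. The tool can only twist about the vertical, so I'll have to tilt the probe inside the grip by pushing its barrel against a fixed edge. Now precise measurement.

```bash
cat >> h.py <<'E'
def avg(n,k=5):
    L=[r.camera(n) for _ in range(k)]; c=dict(L[0])
    Z=np.stack([l['z_map'] for l in L]); Z=np.where(Z>0,Z,np.nan)
    import warnings; warnings.simplefilter('ignore')
    c['z_map']=np.nan_to_num(np.nanmedian(Z,0)); c['image']=np.mean([l['image'] for l in L],0).round().astype(np.uint8)
    np.savez('/tmp/%s.npz'%n,**{k:np.asarray(v) for k,v in c.items()}); return c
E
cat > m.py <<'E'
from h import *
for n in('scene','top'):
    c=avg(n); P=pts(c); hsv=cv2.cvtColor(c['image'],cv2.COLOR_RGB2HSV).astype(int); H,S,V=[hsv[...,i] for i in range(3)]
    x,y,z=np.moveaxis(P,-1,0); ok=c['z_map']>0; print('==',n)
    fl=ok&(x>.3)&(x<.45)&(y>-.15)&(y<.15)&(abs(z)<.02); print('floor',np.median(z[fl]),z[fl].std())
    m=ok&(S<50)&(V>130)&(x>.47)&(x<.66)&(y>-.39)&(y<-.22)&(z>.04)&(z<.1)
    Q=P[m]
    for _ in range(8):
        A=np.c_[Q[:,:2],np.ones(len(Q))]; k,*_=np.linalg.lstsq(A,Q[:,2],rcond=None); e=P[m]@np.r_[k[:2],-1]+k[2]; Q=P[m][abs(e)<.005]
    nn=np.r_[-k[:2],1]; nn/=np.linalg.norm(nn); print('plate n',nn,'tilt',np.arccos(nn[2]),'azim',np.degrees(np.arctan2(nn[1],nn[0])),len(Q),'med',np.median(Q,0))
    d=P@nn-(k[2]*nn[2]); pl=(m&(abs(d)<.006)).astype(np.uint8)
    pl=cv2.morphologyEx(pl,cv2.MORPH_OPEN,np.ones((3,3)))
    ct=max(cv2.findContours(pl,0,2)[0],key=cv2.contourArea)
    pl2=np.zeros_like(pl); cv2.drawContours(pl2,[ct],-1,1,-1)
    q=P[(pl2>0)&ok&(abs(d)<.008)]
    a=nn*np.r_[0,0,1]@np.ones(3); X=-(np.r_[0,0,1]-nn[2]*nn); X=np.array([0,0,1.])-nn[2]*nn; X/=np.linalg.norm(X); Y=np.cross(nn,X)
    rect=cv2.minAreaRect(np.c_[q@X,q@Y].astype(np.float32)); print('rect (X,Y)',rect, 'X',X,'Y',Y)
    cen=rect[0][0]*X+rect[0][1]*Y+nn*k[2]*nn[2]; print('plate centre',cen)
    t=ok&(V<80)&(d>.008)&(d<.045)&(x>.5)&(x<.62)&(y>-.39)&(y<-.22)
    t=cv2.morphologyEx(t.astype(np.uint8),cv2.MORPH_OPEN,np.ones((2,2)))>0
    T=P[t]; print('tab',len(T),'hmax',np.percentile(d[t],95),'med',np.median(T,0),'y',np.percentile(T@Y,[3,97]),'x',np.percentile(T@X,[3,97]))
    tt=t&(d>.031); 
    if tt.sum(): print('tabtop',tt.sum(),P[tt].mean(0),'box',np.percentile(P[tt],[3,97],0))
    g=ok&(z>.082)&(z<.125)&(V<90)&(abs(x-.51)<.03)&(abs(y-.008)<.03); G=P[g]
    print('grip',g.sum(),cv2.minAreaRect(G[:,:2].astype(np.float32)))
    cp=ok&(z>.124)&(abs(x-.51)<.03)&(abs(y-.008)<.03)&(S<60)&(V>140); print('cap',cp.sum(),P[cp].mean(0), np.percentile(P[cp],[3,97],0))
    w=ok&(abs(z-.066)<.006)&(S>90)&(H<25)&(abs(x-.51)<.05)&(abs(y-.008)<.05); W=P[w]; print('wood',w.sum(),cv2.minAreaRect(W[:,:2].astype(np.float32)))
E
python3 m.py
```

```text
== scene
floor 0.0001867390118619472 0.005145719582863193
plate n [-0.2594131   0.0739811   0.96292868] tilt 0.2731397415420616 azim 164.08256824276148 730 med [ 0.54068002 -0.29563052  0.07381378]
rect (X,Y) ((0.6086539626121521, -0.1447315812110901), (0.10159480571746826, 0.1476619839668274), 4.772134304046631) X [ 0.92600799 -0.26408493  0.26975611] Y [0.27425181 0.96165792 0.        ]
plate centre [ 0.54785683 -0.30674349  0.07535631]
tab 60 hmax 0.03267949473978682 med [ 0.53530777 -0.32461478  0.09343616] y [-0.20831755 -0.15430425] x [0.60488204 0.64159826]
tabtop 7 [ 0.53318288 -0.32150004  0.106342  ] box [[ 0.53110316 -0.33268215  0.10528277]
 [ 0.53562578 -0.31365958  0.10751674]]
grip 208 ((0.5089656710624695, 0.020354721695184708), (0.029485488310456276, 0.014773725531995296), 43.33720016479492)
cap 38 [0.51346737 0.01382417 0.13229274] [[0.50578496 0.00433028 0.12943334]
 [0.5240062  0.02205363 0.13367024]]
wood 228 ((0.5146395564079285, 0.012319345027208328), (0.05654462054371834, 0.05871712788939476), 7.265462875366211)
== top
floor -0.0003061003720212785 0.0041263216
[... 318 characters left out ...]
069146e-01 9.80389592e-01 6.93889390e-18]
plate centre [ 0.55077536 -0.30549261  0.07447106]
tab 22 hmax 0.035673139655302354 med [ 0.53616263 -0.3206467   0.10697825] y [-0.22099459 -0.20053241] x [0.59215419 0.59956786]
tabtop 20 [ 0.53596454 -0.32210306  0.1070347 ] box [[ 0.53256777 -0.33299401  0.10446998]
 [ 0.53969492 -0.31284475  0.10866881]]
grip 32 ((0.5062512755393982, 0.008320963010191917), (0.009422898292541504, 0.024092882871627808), 34.774627685546875)
cap 84 [0.51641836 0.01298737 0.13058672] [[0.50727296 0.00318304 0.1257247 ]
 [0.52670077 0.0229018  0.13364525]]
wood 355 ((0.5165866613388062, 0.014214809983968735), (0.05613524839282036, 0.055910322815179825), 8.88818359375)
```

```bash
cat >> h.py <<'E'
def ray(c,u,v,n=np.array([0,0,1.]),p0=np.zeros(3)):
    f=384/2/np.tan(np.radians(float(c['vertical_fov']))/2); M=c['world_from_camera']
    d=M[:3,:3]@np.array([(u-float(c['cx']))/f,-(v-float(c['cy']))/f,-1]); o=M[:3,3]
    return o+d*(n@(p0-o))/(n@d)
E
python3 - <<'E'
from h import *
n=np.array([-.253,.043,0]);n[2]=np.sqrt(1-n@n); p0=np.array([.5515,-.300,.0745])
for name,box in(('top',(315,415,120,195)),('scene',(265,350,140,200))):
    c=load(name); g=cv2.cvtColor(c['image'],cv2.COLOR_RGB2GRAY)
    u0,u1,v0,v1=box; g=cv2.resize(g[v0:v1,u0:u1],None,fx=4,fy=4,interpolation=cv2.INTER_CUBIC)
    L=cv2.createLineSegmentDetector().detect(g)[0][:,0]
    print(name)
    for s in L:
        if np.hypot(s[2]-s[0],s[3]-s[1])<55: continue
        a=s/4+np.array([u0,v0,u0,v0])-.375
        q=ray(c,a[0],a[1],n,p0),ray(c,a[2],a[3],n,p0); b=ray(c,a[0],a[1],p0=np.array([0,0,.012])),ray(c,a[2],a[3],p0=np.array([0,0,.012]))
        az=lambda q:np.degrees(np.arctan2(*(q[1]-q[0])[[1,0]]))%180
        print(a.round(1),'PLATE len %.3f az %.1f'%(np.linalg.norm(q[1]-q[0]),az(q)),q[0].round(3),q[1].round(3),'BASE len %.3f az %.1f'%(np.linalg.norm(b[1]-b[0]),az(b)),b[0][:2].round(3),b[1][:2].round(3))
c=load('top');im=cv2.cvtColor(c['image'],cv2.COLOR_RGB2BGR)[120:195,315:415]
cv2.imwrite('pics/t2.png',cv2.resize(im,(800,600),interpolation=cv2.INTER_CUBIC))
E
```

```text
top
[398.8 137.2 348.1 130.4] PLATE len 0.120 az 80.4 [ 0.589 -0.373  0.087] [ 0.609 -0.254  0.087] BASE len 0.130 az 80.4 [ 0.605 -0.401] [ 0.627 -0.272]
[341.3 172.2 390.8 179. ] PLATE len 0.119 az 80.4 [ 0.513 -0.239  0.062] [ 0.493 -0.357  0.062] BASE len 0.126 az 80.4 [ 0.52 -0.25] [ 0.499 -0.374]
[346.2 140.  340.6 170.6] PLATE len 0.074 az 169.9 [ 0.587 -0.25   0.082] [ 0.517 -0.238  0.063] BASE len 0.081 az 167.2 [ 0.602 -0.266] [ 0.524 -0.248]
[392.  174.5 396.8 148.2] PLATE len 0.063 az 171.1 [ 0.504 -0.359  0.065] [ 0.564 -0.369  0.081] BASE len 0.069 az 166.3 [ 0.51  -0.378] [ 0.577 -0.394]
[385.4 180.9 348.4 175.7] PLATE len 0.089 az 80.2 [ 0.489 -0.344  0.06 ] [ 0.504 -0.256  0.06 ] BASE len 0.094 az 80.2 [ 0.494 -0.36 ] [ 0.51  -0.267]
[332.6 129.8 326.9 178. ] PLATE len 0.116 az 173.2 [ 0.611 -0.218  0.087] [ 0.501 -0.205  0.057] BASE len 0.126 az 170.9 [ 0.63  -0.233] [ 0.506 -0.213]
[329.5 178.9 364.  183.3] PLATE len 0.083 az 81.1 [ 0.498 -0.211  0.057] [ 0.485 -0.293  0.057] BASE len 0.088 az 81.1 [ 0.503 -0.219] [ 0.49  -0.306]
[401.1 145.9 412.1 124.1] PLATE len
[... 633 characters left out ...]
72 -0.249  0.078] [ 0.513 -0.235  0.061] BASE len 0.103 az 154.7 [ 0.674 -0.358] [ 0.581 -0.313]
[287.5 155.3 304.  151.5] PLATE len 0.060 az 79.8 [ 0.591 -0.258  0.083] [ 0.58  -0.317  0.083] BASE len 0.069 az 79.5 [ 0.706 -0.379] [ 0.693 -0.447]
[282.9 157.  264.8 157.7] PLATE len 0.055 az 65.5 [ 0.591 -0.24   0.082] [ 0.614 -0.19   0.086] BASE len 0.062 az 56.6 [ 0.705 -0.357] [ 0.739 -0.306]
[266.  156.  281.7 155. ] PLATE len 0.049 az 67.5 [ 0.618 -0.199  0.088] [ 0.6   -0.243  0.085] BASE len 0.054 az 59.8 [ 0.747 -0.318] [ 0.72  -0.365]
[301.1 176.1 322.8 170.3] PLATE len 0.077 az 80.0 [ 0.503 -0.226  0.059] [ 0.49  -0.301  0.058] BASE len 0.084 az 79.8 [ 0.567 -0.298] [ 0.552 -0.38 ]
```

View pics/t2.png

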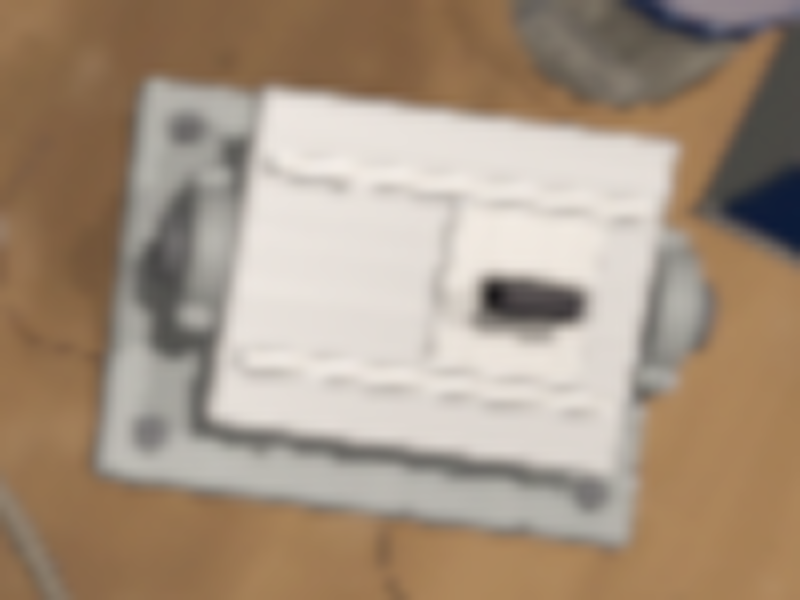

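The enlarged top view shows the white plate with corners at crop pixels (262,90), (680,145), (612,472) and (210,422), the cover right of centre, and the black tab at (540,300). Its size checks out at 100 x 120 mm and the yaw is -9.6°. Next I triangulate the edges across the two views.

Run:
```python
from h import *
yaw=np.radians(-9.6); U=np.array([np.cos(yaw),np.sin(yaw),0]);Y=np.array([-np.sin(yaw),np.cos(yaw),0]);Z=np.array([0,0,1.])
t=load('top');s=load('scene')
def tri(a,b):
    A=[];B=[]
    for c,(u,v) in((t,a),(s,b)):
        o=c['world_from_camera'][:3,3]; d=ray(c,u,v)-o; nn=np.cross(d,Y); A.append([nn@U,nn@Z]); B.append(nn@o)
    return np.linalg.solve(A,B)
hi=tri((373.4,133.8),(301.3,148.2)); lo=tri((366,175.6),(316,169.2)); 
print('hi',hi,'lo',lo,'len',np.linalg.norm(hi-lo),'tilt',np.arctan2(hi[1]-lo[1],hi[0]-lo[0]),'mid',(hi+lo)/2)
print('2nd lo',tri((367,178.3),(312,173.2)))
for p in((347.75,131.25),(400,137.9),(391.5,179),(341.25,172.75)):
    print(ray(t,*p,n=np.array([-.253,.043,.9665]),p0=np.array([.5515,-.306,.074])).round(4))
print('tabtop',ray(t,382.5,157.1,p0=Z*.108))
print('cap top',[ray(t,u,v,p0=Z*.133) for u,v in((235.3,171.),)])
# cap centre by mask in both
for c,z in((t,.133),(s,.133)):
    P=pts(c); hsv=cv2.cvtColor(c['image'],cv2.COLOR_RGB2HSV).astype(int)
    m=(hsv[...,1]<60)&(hsv[...,2]>150)&(abs(P[...,0]-.515)<.03)&(abs(P[...,1]-.013)<.03)&(P[...,2]>.118)
    v,u=np.nonzero(m); print(m.sum(),u.mean(),v.mean(),ray(c,u.mean(),v.mean(),p0=Z*z))
c=s;im=cv2.cvtColor(s['image'],cv2.COLOR_RGB2BGR)[165:235,200:260]; im2=cv2.cvtColor(t['image'],cv2.COLOR_RGB2BGR)[150:200,210:267]
cv2.imwrite('pics/g.png',np.hstack([cv2.resize(im,(450,525),interpolation=cv2.INTER_CUBIC),cv2.resize(im2,(350,525),interpolation=cv2.INTER_CUBIC)]))
```

```text
hi [0.64300244 0.08619314] lo [0.54594205 0.06032   ] len 0.10044968624370268 tilt 0.2605097570519322 mid [0.59447224 0.07325657]
2nd lo [0.54073285 0.05419268]
[ 0.607  -0.2538  0.0862]
[ 0.5873 -0.3756  0.0865]
[ 0.4932 -0.3587  0.0611]
[ 0.5118 -0.2393  0.0606]
tabtop [ 0.53907435 -0.3249452   0.108     ]
cap top [array([0.51306668, 0.01100499, 0.133     ])]
80 234.3875 169.6875 [0.51607455 0.01297925 0.133     ]
35 229.22857142857143 174.97142857142856 [0.5128261 0.0144792 0.133    ]
```

View pics/g.png

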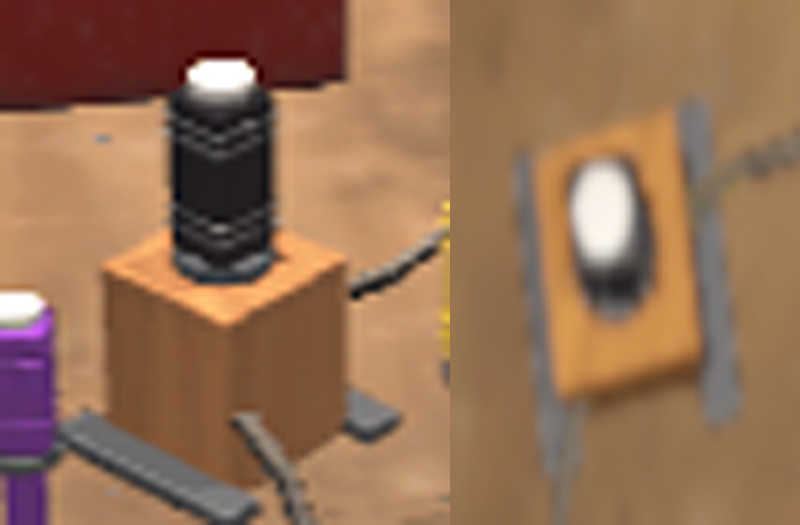

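The crop shows the grip's corner edge facing the scene camera: the V of the rings sits at centre (222,150). That gives a grip yaw of about 8° mod 90, the same as the stand. Next, a coarse clearance map along the way.

Run:
```python
from h import *
P=np.concatenate([pts(load(n))[load(n)['z_map']>0] for n in('top','scene')])
ys=np.arange(.1,-.66,-.05);print('x\\y  ',*['%5.2f'%y for y in ys])
for x in np.arange(.75,.1,-.05):
    row=[]
    for y in ys:
        q=P[(abs(P[:,0]-x)<.025)&(abs(P[:,1]-y)<.025)&(P[:,2]<.7)]; row.append('%5.2f'%np.percentile(q[:,2],97) if len(q)>3 else '  -  ')
    print('%.2f  '%x,*row)
```

```text
x\y    0.10  0.05  0.00 -0.05 -0.10 -0.15 -0.20 -0.25 -0.30 -0.35 -0.40 -0.45 -0.50 -0.55 -0.60 -0.65
0.75    0.03  0.00  0.00  0.13  0.13  0.00  0.13  0.07  0.16  0.17  0.23  0.16  0.26  0.26   -     -  
0.70    0.04  0.01  0.00  0.00  0.14  0.13  0.13  0.00  0.12  0.16  0.16  0.26  0.26  0.26  0.26   -  
0.65    0.04  0.01  0.00  0.00  0.00  0.00  0.00  0.01  0.00  0.10  0.10  0.26  0.26  0.26  0.26  0.26
0.60    0.00  0.00  0.00  0.00  0.00  0.00  0.02  0.09  0.09  0.10  0.26  0.26  0.26  0.29  0.29  0.26
0.55    0.00  0.07  0.13  0.02  0.02  0.02  0.06  0.08  0.11  0.11  0.25  0.26  0.26  0.26  0.29  0.29
0.50    0.10  0.11  0.13  0.01  0.00  0.01  0.01  0.07  0.07  0.07  0.01  0.20  0.25  0.25  0.26  0.26
0.45    0.03  0.03  0.12  0.00  0.00  0.00  0.01  0.02  0.01  0.00  0.00  0.00  0.00  0.17  0.25  0.26
0.40    0.03  0.02  0.13  0.10  0.01  0.02  0.02  0.00  0.00  0.00  0.01  0.00  0.00  0.00  0.16  0.16
0.35    0.03  0.03  0.02  0.02  0.00  0.02  0.02  0.02  0.00  0.01  0.01  0.01  0.01  0.00  0.00  0.15
0.30    0.03  0.03  0.01  0.01  0.01  0.01  0.01  0.01  0.01  0.01  0.01  0.01  0.01  0.01  0.01  0.00
0.25    0.01  0.00  0.00  0.02  0.01  0.01  0.01  0.01  0.00  0.01  0.01  0.01  0.01  0.01  0.01  0.02
0.20    0.01  0.01  0.02  0.00  0.00  0.01  0.01  0.00  0.01  0.01  0.01  0.01  0.01  0.01  0.03  0.04
0.15    0.00  0.03  0.00  0.00  0.00  0.02  0.00  0.00  0.01  0.01  0.01  0.01  0.01  0.01  0.04  0.04
```

>>> apply_moves(targets=[[0, 0, 0, -4, 6], [0, 0, 0, -4, 8], [0, 0, 0, -4, 8], [0, 0, 0, -3, 3.9]])

```text
t: 1.0
tcp_pos: [0.1828, -0.6244, 0.3847]
tool_rot: [[0.985, -0.17, 0.001], [-0.17, -0.985, -0.003], [0.002, 0.003, -1.0]]
force: [-0.4, -0.3, -0.2]
opening: 0.0852
gripper_force: 0.0
```

Run:
```python
from h import *
P=np.concatenate([pts(load(n))[load(n)['z_map']>0] for n in('top','scene')])
q=P[(P[:,2]>.12)&(P[:,2]<.35)&(P[:,1]<-.34)]
for x in np.arange(.46,.66,.02):
    k=q[abs(q[:,0]-x)<.01]; print('%.2f'%x,len(k),np.sort(k[:,1])[-6:].round(3), k[np.argsort(k[:,1])[-6:],2].round(2))
```

```text
0.46 687 [-0.544 -0.542 -0.542 -0.541 -0.541 -0.541] [0.13 0.17 0.14 0.16 0.14 0.17]
0.48 990 [-0.536 -0.535 -0.535 -0.534 -0.534 -0.534] [0.18 0.21 0.22 0.23 0.2  0.2 ]
0.50 1284 [-0.478 -0.477 -0.477 -0.477 -0.477 -0.476] [0.19 0.19 0.19 0.19 0.2  0.19]
0.52 1444 [-0.451 -0.451 -0.45  -0.45  -0.45  -0.45 ] [0.2  0.19 0.19 0.2  0.19 0.2 ]
0.54 1693 [-0.432 -0.431 -0.431 -0.431 -0.431 -0.429] [0.23 0.18 0.2  0.18 0.19 0.2 ]
0.56 1873 [-0.403 -0.403 -0.403 -0.403 -0.403 -0.402] [0.23 0.24 0.18 0.25 0.22 0.18]
0.58 1631 [-0.406 -0.406 -0.406 -0.406 -0.406 -0.404] [0.22 0.19 0.21 0.22 0.23 0.21]
0.60 1332 [-0.41 -0.41 -0.41 -0.41 -0.41 -0.41] [0.14 0.23 0.18 0.21 0.25 0.13]
0.62 1118 [-0.422 -0.422 -0.422 -0.422 -0.421 -0.421] [0.16 0.24 0.17 0.24 0.15 0.26]
0.64 1058 [-0.433 -0.433 -0.433 -0.433 -0.433 -0.433] [0.25 0.21 0.23 0.21 0.15 0.13]
```

>>> apply_moves(targets=[[0.3, 3, -4.5, 0, 0], [0.5, 3, -4.5, 0, 0], [0.5, 3, -4.5, 0, 0], [0.5, 3, -4.5, 0, 0], [0.5, 3, -4.5, 0, 0], [0.5, 3, -4.5, 0, 0], [0.5, 3, -4.5, 0, 0]])

```text
t: 1.7
tcp_pos: [0.4236, -0.3674, 0.3817]
tool_rot: [[0.986, -0.167, 0.001], [-0.167, -0.986, -0.001], [0.001, 0.001, -1.0]]
force: [-0.2, -1.0, -0.3]
opening: 0.0427
gripper_force: 0.0
```

>>> apply_moves(targets=[[0.4, 4, -2, 0, 0], [0.4, 4, -2, 0, 0], [0.4, 2.8, -1.9, 0, 0], [0.4, 0, 0, 5, 0], [0.4, 0, 0, 5, 0], [0.4, 0, 0, 5, 0], [0.4, 0, 0, 5, 0], [0.4, 0, 0, 2, 0], [0.4, 0, 0, 0, 0]])

```text
t: 2.6
tcp_pos: [0.5354, -0.327, 0.1562]
tool_rot: [[0.986, -0.166, -0.009], [-0.166, -0.986, 0.005], [-0.01, -0.003, -1.0]]
force: [0.3, 0.1, -0.1]
opening: 0.051
gripper_force: 0.0
```

Run:
```python
from h import *
c=shot('scene');t=shot('top')
A=cv2.resize(cv2.cvtColor(c['image'],cv2.COLOR_RGB2BGR)[100:200,250:370],(480,400),interpolation=cv2.INTER_CUBIC)
B=cv2.resize(cv2.cvtColor(t['image'],cv2.COLOR_RGB2BGR)[110:210,330:410],(320,400),interpolation=cv2.INTER_CUBIC)
cv2.imwrite('pics/p5.png',np.hstack([A,B]))
print(r.read_state()['tcp_pos'])
```

```text
[ 0.5393574  -0.32906953  0.16192201]
```

View pics/p5.png

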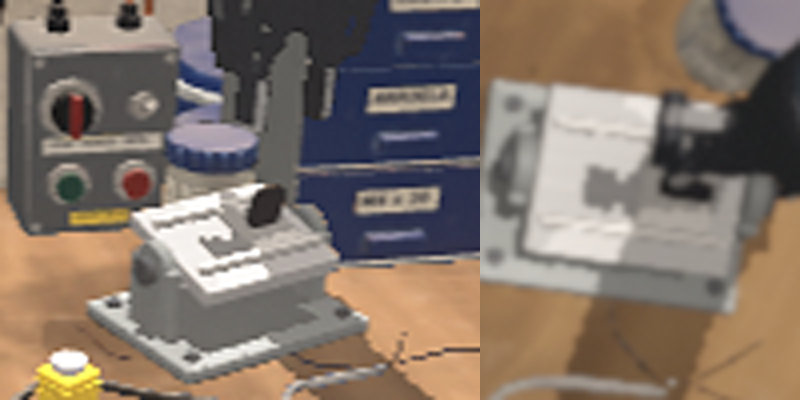

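The view shows the open fingers, left at (235,100) and right at (320,90), straddling the tab at (265,205). Going down to grip it.

>>> apply_moves(targets=[[0.4, 0, 0, 3.5, 0], [0.4, 0, 0, 3, 0], [0.4, 0, 0, 1, 0], [0.4, 0, 0, 0, 0], [0.4, 0, 0, 0, 0], [1, 0, 0, 0, 0], [1, 0, 0, 0, 0], [1, 0, 0, 0, 0], [1, 0, 0, 0, 0]])

```text
t: 3.6
tcp_pos: [0.5409, -0.3281, 0.089]
tool_rot: [[0.986, -0.166, 0.004], [-0.166, -0.986, -0.0], [0.004, -0.0, -1.0]]
force: [-0.5, 3.3, 6.2]
opening: 0.0244
gripper_force: 59.7
```

>>> apply_moves(targets=[[1, 0, -1, 0, 0], [1, 0, -1, 0, 0], [1, 0, -1, 0, 0], [1, 0, -1, 0, 0], [1, 0, -0.7, 0, 0], [1, 0, 0, 0, 0], [1, 0, 0, 0, 0]])

```text
t: 4.3
tcp_pos: [0.5484, -0.2826, 0.089]
tool_rot: [[0.986, -0.166, 0.003], [-0.166, -0.986, -0.002], [0.004, 0.001, -1.0]]
force: [-1.0, 0.4, 7.1]
opening: 0.0247
gripper_force: 60.0
```

>>> apply_moves(targets=[[1, 0, -0.3, 0, 0], [1, 0, -0.2, 0, 0], [1, 0, 0, 0, 0], [1, 0, 0, 0, 0]])

```text
t: 4.7
tcp_pos: [0.549, -0.2791, 0.089]
tool_rot: [[0.986, -0.167, 0.004], [-0.167, -0.986, -0.003], [0.004, 0.003, -1.0]]
force: [-1.7, -2.1, 7.6]
opening: 0.0245
gripper_force: 59.9
```

>>> apply_moves(targets=[[1, 0, -0.2, 0, 0], [1, 0, -0.2, 0, 0], [1, 0, 0, 0, 0], [1, 0, 0, 0, 0]])

```text
t: 5.1
tcp_pos: [0.5491, -0.2785, 0.089]
tool_rot: [[0.986, -0.169, 0.004], [-0.169, -0.986, -0.007], [0.005, 0.007, -1.0]]
force: [-0.7, -7.0, 5.8]
opening: 0.0245
gripper_force: 59.8
```

The cover is at its stop. I'll release, lift and look for the ring.

>>> apply_moves(targets=[[1, 0, 0.2, 0, 0], [0.4, 0, 0, 0, 0], [0.4, 0, 0, 0, 0], [0.4, 0, 0, 0, 0], [0.4, 0, 0, -4, 0], [0.4, 0, 0, -5, 0], [0.2, 0, 0, -5, 0], [0, -4, -4, 0, 0], [0, -4, -5, 0, 0], [0, 0, -5, 0, 0]])

```text
t: 6.1
tcp_pos: [0.4976, -0.1421, 0.225]
tool_rot: [[0.985, -0.171, -0.006], [-0.171, -0.985, -0.001], [-0.005, 0.002, -1.0]]
force: [1.4, -0.4, -0.8]
opening: 0.0854
gripper_force: 0.0
```

Run:
```python
from h import *
t=avg('top',4);s=avg('scene',4); print(r.read_state()['tcp_pos'])
A=cv2.resize(cv2.cvtColor(t['image'],cv2.COLOR_RGB2BGR)[125:185,335:405],(490,420),interpolation=cv2.INTER_CUBIC)
B=cv2.resize(cv2.cvtColor(s['image'],cv2.COLOR_RGB2BGR)[140:200,270:345],(310,420),interpolation=cv2.INTER_CUBIC)
cv2.imwrite('pics/p6.png',np.hstack([A,B]))
```

```text
[ 0.50267391 -0.14328169  0.22593019]
```

View pics/p6.png

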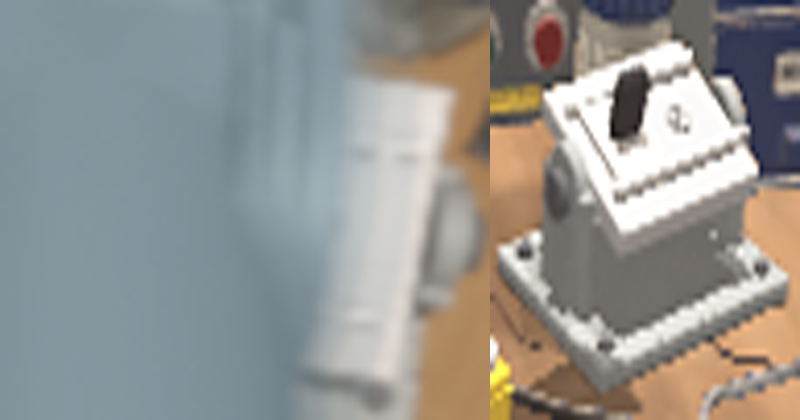

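The scene crop shows the cover open with its tab at (630,105) and the ring with cross exposed at crop (679,119), about scene pixel (315.7,157). On to the stand.

>>> apply_moves(targets=[[0, 0, 0, 0, -6], [0, 0, 0, 0, -6], [0, 0, 0, 0, -5.6], [0, 0.9, -4, 0, 0], [0, 0.9, -4, 0, 0], [0, 0.8, -4, 0, 0], [0, 0.8, -3.35, 0, 0], [0, 0, 0, 0, 0], [0, 0, 0, 0, 0]])

```text
t: 7.4
tcp_pos: [0.5154, 0.0148, 0.2261]
tool_rot: [[0.99, 0.14, -0.0], [0.14, -0.99, -0.0], [-0.0, 0.0, -1.0]]
force: [0.6, -0.8, 0.8]
opening: 0.0855
gripper_force: 0.0
```

Run:
```python
from h import *
s=load('scene');n=np.array([-.2539,.0430,.9663]);p0=np.array([.551,-.3071,.0733]);Z=np.array([0,0,1.])
def ring(c,u0,v0):
    g=c['image'].astype(int).sum(2); sub=g[v0-7:v0+8,u0-7:u0+8]; bg=np.median(sub); w=np.clip(bg-25-sub,0,None); v,u=np.mgrid[v0-7:v0+8,u0-7:u0+8]
    m=(np.hypot(u-u0,v-v0)<4.5)*w; U,V=(u*m).sum()/m.sum(),(v*m).sum()/m.sum(); print(U,V,ray(c,U,V,n,p0).round(4))
ring(s,316,157)
t=avg('top',4); g=t['image']
from itertools import product
print('top predicted px by search'); 
T=np.linalg.inv(t['world_from_camera'])@np.r_[.547,-.3308,.0733,1]; f=192/np.tan(np.radians(float(t['vertical_fov']))/2)
u,v=float(t['cx'])-f*T[0]/T[2],float(t['cy'])+f*T[1]/T[2]; print(u,v)
print(t['image'].astype(int).sum(2)[int(v)-7:int(v)+8,int(u)-8:int(u)+9])
st=r.read_state(); print(st['tcp_pos'],st['tool_rot'].round(3))
```

```text
315.02355539197646 156.79830695620169 [ 0.5467 -0.3301  0.0732]
top predicted px by search
380.1510177158076 156.30962264465035
[[657 657 657 657 657 657 656 655 655 655 654 654 654 652 649 648 649]
 [654 653 653 654 654 654 654 654 653 654 653 653 653 653 653 653 653]
 [653 653 653 652 651 650 651 650 648 649 650 650 650 651 652 652 652]
 [655 654 653 652 648 642 635 630 627 629 638 647 650 650 650 650 650]
 [653 653 653 650 637 612 588 574 559 557 591 630 647 649 649 650 649]
 [650 650 649 642 610 566 570 581 560 529 534 588 632 647 648 648 648]
 [649 648 648 634 585 545 573 584 570 562 540 548 603 638 646 646 646]
 [650 649 648 633 582 556 569 544 526 555 558 556 600 636 645 645 645]
 [652 649 648 635 585 567 588 559 543 571 574 579 615 640 645 646 646]
 [654 654 651 637 586 543 564 565 568 586 578 594 629 644 648 647 646]
 [652 652 652 647 619 564 526 523 528 544 568 609 640 647 648 648 647]
 [647 647 647 646 638 612 566 517 508 558 609 634 645 647 648 648 647]
 [645 644 644 644 643 636 619 601 595 614 634 641 642 643 644 644 645]
 [646 646 646 644 644 643 640 637 637 639 641 641 641 641 640 640 638]
 [645 645 644 644 644 643 643 643 643 644 644 642 642 642 641 641 640]]
[0.51517862 0.01256787 0.22600813] [[ 0.991  0.136 -0.001]
 [ 0.136 -0.991 -0.001]
 [-0.001  0.    -1.   ]]
```

The ring is confirmed in both views at (0.547, -0.330, 0.073). Now I grasp the probe.

>>> apply_moves(targets=[[0, 0, 0, 4, 0], [0, 0, 0, 4, 0], [0, 0, 0, 3.5, 0], [0, 0, 0, 2, 0], [0, 0, 0, 1.1, 0], [0, 0, 0, 0, 0], [0.5, 0, 0, 0, 0], [1, 0, 0, 0, 0], [1, 0, 0, 0, 0], [1, 0, 0, 0, 0]])

```text
t: 8.6
tcp_pos: [0.516, 0.0149, 0.0813]
tool_rot: [[0.99, 0.14, 0.002], [0.14, -0.99, -0.0], [0.002, 0.001, -1.0]]
force: [0.3, 0.5, 1.6]
opening: 0.0281
gripper_force: 0.5
```

>>> apply_moves(targets=[[1, 0, 0, 0, 0], [1, 0, 0, 0, 0]])

```text
t: 8.8
tcp_pos: [0.5162, 0.0149, 0.0814]
tool_rot: [[0.99, 0.139, 0.002], [0.139, -0.99, -0.0], [0.002, 0.001, -1.0]]
force: [-1.2, -1.0, 5.6]
opening: 0.0254
gripper_force: 59.3
```

>>> apply_moves(targets=[[1, 0, 0, -1, 0], [1, 0, 0, -2, 0], [1, 0, 0, -2.5, 0], [1, 0, 0, -2.5, 0], [1, 0, 0, 0, 0], [1, 2.5, 0, 0, 0], [1, 2.5, 0, 0, 0], [1, 0, 0, 2.5, 0], [1, 0, 0, 2.5, 0], [1, 0, 0, 0, 0]])

```text
t: 9.8
tcp_pos: [0.5596, 0.0216, 0.105]
tool_rot: [[0.99, 0.14, -0.012], [0.14, -0.99, -0.0], [-0.012, -0.001, -1.0]]
force: [-1.0, -1.4, -1.9]
opening: 0.0254
gripper_force: 59.9
```

```bash
cat > ax.py <<'E'
from h import *
import sys
def probe(k=4):
    st=r.read_state(); tcp=st['tcp_pos'];R=st['tool_rot']
    s=avg('scene',k); P=pts(s); hsv=cv2.cvtColor(s['image'],cv2.COLOR_RGB2HSV).astype(int)
    D=(P-tcp)@R  # tool coords
    np.savez('/tmp/D.npz',D=D,img=s['image'],ok=s['z_map']>0)
    print('tcp',tcp.round(4),'t',st['t'],'open',st['opening'],'F',st['force'].round(1))
    # project tcp to pixel
    def px(p,c=s):
        T=np.linalg.inv(c['world_from_camera'])@np.r_[p,1]; f=192/np.tan(np.radians(float(c['vertical_fov']))/2)
        return np.array([float(c['cx'])-f*T[0]/T[2],float(c['cy'])+f*T[1]/T[2]])
    return s,px,tcp,R
if __name__=='__main__':
    s,px,tcp,R=probe(); u,v=px(tcp).astype(int); print('tcp px',u,v)
    u0,v0=u-45,v-45
    cv2.imwrite('pics/%s.png'%sys.argv[1],cv2.resize(cv2.cvtColor(s['image'],cv2.COLOR_RGB2BGR)[v0:v0+90,u0:u0+90],(600,600),interpolation=cv2.INTER_CUBIC)); print('crop origin',u0,v0,'scale 6.667')
E
python3 ax.py q1
```

```text
tcp [0.5596 0.0216 0.105 ] t 9.8 open 0.025359961852721748 F [-1.  -1.4 -1.9]
tcp px 215 179
crop origin 170 134 scale 6.667
```

View pics/q1.png

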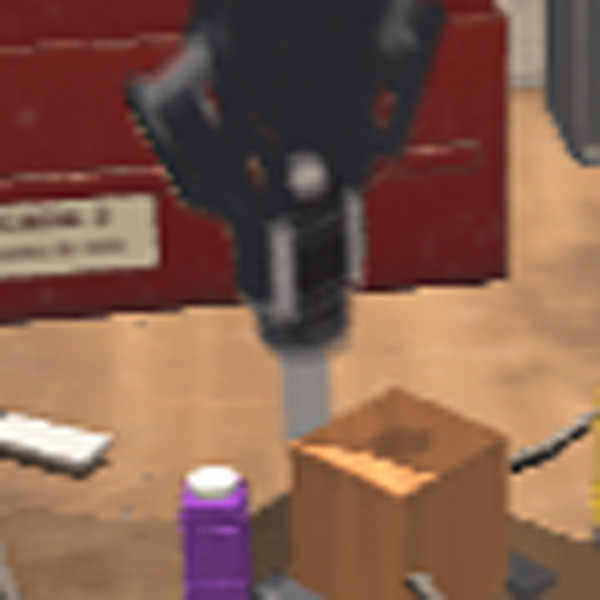

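The picture shows the probe held upright at crop (310,300), with its barrel (305,400) just behind the stand's far face. Now I push it towards tool -x so the barrel tilts on the stand edge.

>>> apply_moves(targets=[[1, -0.6, 0, 0, 0], [1, -0.6, 0, 0, 0], [1, -0.4, 0, 0, 0], [1, -0.4, 0, 0, 0], [1, -0.3, 0, 0, 0], [1, 0, 0, 0, 0], [1, 0, 0, 0, 0]])

```text
t: 10.7
tcp_pos: [0.5475, 0.0195, 0.1126]
tool_rot: [[0.99, 0.14, 0.014], [0.14, -0.99, 0.002], [0.014, -0.0, -1.0]]
force: [7.9, 1.0, -4.7]
opening: 0.0251
gripper_force: 59.6
```

>>> apply_moves(targets=[[1, -0.3, 0, 0, 0], [1, -0.3, 0, 0, 0], [1, -0.3, 0, 0, 0], [1, -0.2, 0, 0, 0], [1, 0, 0, 0, 0], [1, 0, 0, 0, 0]])

```text
t: 11.3
tcp_pos: [0.5379, 0.0182, 0.1134]
tool_rot: [[0.99, 0.14, 0.017], [0.14, -0.99, 0.002], [0.017, -0.0, -1.0]]
force: [9.4, 0.8, -3.3]
opening: 0.0252
gripper_force: 59.8
```

>>> apply_moves(targets=[[1, -0.2, 0, 0, 0], [1, 0, 0, 0, 0], [1, 1, 0, 0, 0], [1, 1, 0, 0, 0], [1, 0, 0, -4, 0], [1, 0, 0, -4, 0], [1, 0, 0, 0, 0], [1, 0, 0, 0, 0], [1, 0, 0, 0, 0]])

```text
t: 12.2
tcp_pos: [0.5471, 0.0194, 0.1886]
tool_rot: [[0.99, 0.139, -0.004], [0.139, -0.99, -0.0], [-0.004, -0.0, -1.0]]
force: [-0.7, 0.2, -2.0]
opening: 0.0252
gripper_force: 60.2
```

```bash
python3 ax.py q2
python3 - <<'E'
import numpy as np
d=np.load('/tmp/D.npz');D=d['D'];ok=d['ok']
m=ok&(abs(D[...,0]-.02)<.05)&(abs(D[...,1])<.03)&(D[...,2]>.008)&(D[...,2]<.1)
for z in np.arange(.01,.08,.006):
    k=m&(abs(D[...,2]-z)<.004); v,u=np.nonzero(k); 
    if k.sum(): print('%.3f'%z,k.sum(),np.median(D[k],0).round(4),'u',u.min(),u.max(),'v',v.min(),v.max())
E
```

```text
tcp [0.5471 0.0194 0.1886] t 12.2 open 0.025222075026639784 F [-0.7  0.2 -2. ]
tcp px 217 148
crop origin 172 103 scale 6.667
0.010 42 [-0.0052 -0.0089  0.0112] u 210 223 v 152 156
0.016 26 [-0.007  -0.0074  0.0139] u 211 223 v 154 157
0.022 13 [ 0.0044 -0.0063  0.023 ] u 213 219 v 157 159
0.028 21 [ 0.0046 -0.0053  0.028 ] u 212 219 v 159 161
0.034 23 [ 0.0048 -0.0058  0.0332] u 212 219 v 160 163
0.040 22 [ 0.007  -0.0048  0.0394] u 212 219 v 162 166
0.046 21 [ 0.0074 -0.0053  0.0465] u 212 218 v 165 168
0.052 21 [ 0.0079 -0.0053  0.0523] u 212 218 v 167 170
0.058 14 [ 0.0082 -0.0048  0.057 ] u 212 218 v 169 171
0.064 7 [ 0.0138 -0.0012  0.0647] u 213 216 v 172 173
0.070 7 [ 0.0158 -0.0012  0.0685] u 213 215 v 173 175
0.076 1 [ 0.0164 -0.0009  0.072 ] u 214 214 v 175 175
```

View pics/q2.png

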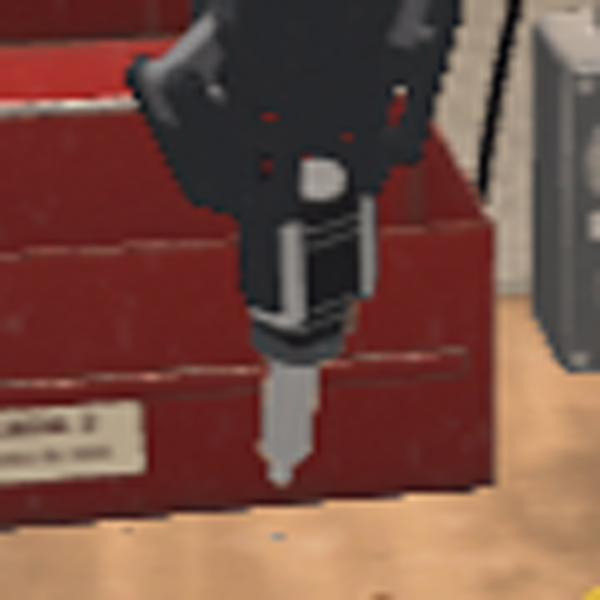

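The view shows the probe tilted in the grip: collar at crop (300,345) and tip at (281,483), with the tip shifted left, which is tool +x. Next I measure the axis from the barrel silhouette on the plane tool y = 0.

```bash
cat > sil.py <<'E'
from h import *
def sil(R,tcp,c=None,v0=None,z0=.036,z1=.072,bgS=70,verbose=1):
    c=c or load('scene'); hsv=cv2.cvtColor(c['image'],cv2.COLOR_RGB2HSV).astype(int)
    P=pts(c); D=(P-tcp)@R; out=[]
    m=(c['z_map']>0)&(abs(D[...,0]-.01)<.04)&(abs(D[...,1])<.02)&(D[...,2]>.02)&(D[...,2]<.11)&(hsv[...,1]<bgS)
    n,l,stt,_=cv2.connectedComponentsWithStats(m.astype(np.uint8)); k=1+np.argmax(stt[1:,4]); m=l==k
    for v in np.unique(np.nonzero(m)[0]):
        u=np.nonzero(m[v])[0]; q=(ray(c,(u.min()+u.max())/2,v,R[:,1],tcp)-tcp)@R
        out.append([v,u.min(),u.max(),q[0],q[2]])
    return np.array(out)
if __name__=='__main__':
    st=r.read_state(); o=sil(st['tool_rot'],st['tcp_pos']); print(np.c_[o[:,:3],(o[:,3:]*1000).round(1)])
    w=o[:,2]-o[:,1]; b=o[(w>=5)&(w<=8)]
    p=np.polyfit(b[:,4],b[:,3],1); print('tilt',np.arctan(p[0]),'x at pad',np.polyval(p,-.019),'n',len(b))
E
python3 sil.py
```

```text
[[157.  213.  214.   15.7  25.3]
 [158.  213.  219.    7.3  25.3]
 [159.  213.  219.    7.4  27.9]
 [160.  212.  219.    9.3  31. ]
 [161.  212.  219.    9.4  33.6]
 [162.  212.  219.    9.5  36.2]
 [163.  212.  218.   11.4  39.4]
 [164.  212.  218.   11.6  42. ]
 [165.  212.  218.   11.7  44.7]
 [166.  212.  218.   11.8  47.3]
 [167.  212.  218.   12.   50. ]
 [168.  212.  218.   12.1  52.6]
 [169.  212.  218.   12.3  55.3]
 [170.  212.  218.   12.4  58. ]
 [171.  212.  217.   14.3  61.2]
 [172.  213.  215.   16.2  64.5]
 [173.  213.  215.   16.4  67.2]
 [174.  213.  215.   16.5  69.9]]
tilt 0.1656947010601694 x at pad 0.0004990379161375767 n 14
```

```bash
cat > sub.py <<'E'
from h import *
from sil import sil
def meas(show=1):
    st=r.read_state(); R,tcp=st['tool_rot'],st['tcp_pos']; c=load('scene')
    o=sil(R,tcp); w=o[:,2]-o[:,1]; b=o[(w>=5)]
    # subpixel: colour distance of row to background colours left/right, matted
    im=c['image'].astype(float); res=[]
    for v,u0,u1,_,_ in o:
        v,u0,u1=int(v),int(u0),int(u1)
        if u1-u0<1: continue
        B=(im[v,u0-5:u0-2].mean(0)+im[v,u1+3:u1+6].mean(0))/2; F=np.median(im[v,u0+1:u1],0) if u1-u0>2 else im[v,(u0+u1)//2]
        a=np.clip((im[v,u0-3:u1+4]-B)@(F-B)/((F-B)@(F-B)),0,1); u=(a*np.arange(u0-3,u1+4)).sum()/a.sum()
        q=(ray(c,u,v,R[:,1],tcp)-tcp)@R; res.append([v,u,a.sum(),q[0]*1e3,q[2]*1e3])
    return np.array(res)
if __name__=='__main__':
    e=meas(); print(e.round(1)); b=e[1:]
    p=np.polyfit(b[:,4],b[:,3],1); print('tilt',np.arctan(p[0]),'x pad',np.polyval(p,-19),'resid',np.std(b[:,3]-np.polyval(p,b[:,4])))
    st=r.read_state(); R,tcp=st['tool_rot'],st['tcp_pos']; c=load('scene')
    hsv=cv2.cvtColor(c['image'],cv2.COLOR_RGB2HSV).astype(int); T=np.linalg.inv(c['world_from_camera'])@np.r_[tcp,1]
    f=192/np.tan(np.radians(float(c['vertical_fov']))/2); u,v=float(c['cx'])-f*T[0]/T[2],float(c['cy'])+f*T[1]/T[2]
    uu,vv=np.meshgrid(np.arange(512),np.arange(384)); m=(hsv[...,2]>150)&(hsv[...,1]<50)&(abs(uu-u)<12)&(vv<v-8)&(vv>v-30)
    a=uu[m].mean(),vv[m].mean(); print('cap',m.sum(),a,((ray(c,*a,R[:,1],tcp)-tcp)@R*1e3).round(1))
E
python3 sub.py
```

```text
[[157.  213.4   2.8  16.1  25.4]
 [158.  215.4   7.2   9.2  25.9]
 [159.  215.3   7.7   9.8  28.6]
 [160.  215.1   8.3  10.8  31.5]
 [161.  215.    8.3  11.   34.1]
 [162.  215.1   8.3  11.   36.7]
 [163.  215.1   8.4  11.2  39.3]
 [164.  214.9   7.9  12.   42.1]
 [165.  214.6   7.3  13.2  45.1]
 [166.  214.6   7.3  13.4  47.8]
 [167.  214.6   7.3  13.5  50.4]
 [168.  214.5   7.3  13.7  53.1]
 [169.  214.3   7.9  14.9  56.1]
 [170.  214.3   8.   15.   58.8]
 [171.  214.2   6.4  15.5  61.6]
 [172.  214.    4.3  16.2  64.5]
 [173.  213.6   3.3  17.9  67.7]
 [174.  213.6   3.4  18.1  70.4]]
tilt 0.1875568418945161 x pad 0.6356198890345661 resid 0.40020812307422615
cap 21 (np.float64(219.66666666666666), np.float64(129.14285714285714)) [ -8.4  -0.  -49. ]
```

>>> apply_moves(targets=[[1, 0, 0, 4, 0], [1, 0, 0, 4, 0], [1, -1, 0, 0, 0], [1, -0.8, 0, 0, 0], [1, -0.4, 0, 0, 0], [1, -0.3, 0, 0, 0], [1, 0, 0, 0, 0], [1, 0, 0, 0, 0]])

```text
t: 13.2
tcp_pos: [0.5314, 0.0177, 0.1144]
tool_rot: [[0.99, 0.14, 0.017], [0.14, -0.99, 0.003], [0.017, -0.0, -1.0]]
force: [8.0, 1.5, -2.7]
opening: 0.0255
gripper_force: 60.0
```

>>> apply_moves(targets=[[1, 1.5, 0, 0, 0], [1, 1, 0, -2, 0], [1, 0, 0, -4, -8], [1, 0, 0, -2, -8], [1, 0, 0, 0, -8], [1, 0, 0, 0, -8], [1, 0, 0, 0, -8], [1, 0, 0, 0, -7], [1, 0, 0, 0, 0], [1, 0, 0, 0, 0]])

```text
t: 14.2
tcp_pos: [0.5485, 0.0196, 0.1909]
tool_rot: [[0.575, 0.818, 0.0], [0.818, -0.575, -0.0], [-0.0, 0.0, -1.0]]
force: [-0.4, 0.3, -0.6]
opening: 0.0253
gripper_force: 60.0
```

```bash
python3 -c "
from ax import *
s,px,tcp,R=probe(); print(R.round(3),px(tcp))"; python3 sub.py
```

```text
tcp [0.5485 0.0196 0.1909] t 14.2 open 0.02527009760600332 F [-0.4  0.3 -0.6]
[[ 0.575  0.818  0.   ]
 [ 0.818 -0.575 -0.   ]
 [-0.     0.    -1.   ]] [217.50678362 147.64422008]
[[157.  212.6   8.3  12.   22.5]
 [158.  211.4   9.1  14.7  25. ]
 [159.  212.    8.3  13.5  27.6]
 [160.  212.1   8.2  13.5  30.1]
 [161.  211.1   8.2  15.8  32.6]
 [162.  211.    8.2  16.1  35.1]
 [163.  211.    8.2  16.1  37.7]
 [164.  211.    8.2  16.2  40.2]
 [165.  210.6   7.2  17.5  42.8]
 [166.  210.1   8.2  18.7  45.3]
 [167.  210.    8.2  18.9  47.9]
 [168.  210.    8.2  19.   50.5]
 [169.  209.8   7.8  19.6  53. ]
 [170.  209.4   7.5  20.7  55.6]
 [171.  209.5   7.4  20.5  58.2]
 [172.  209.6   5.5  20.5  60.8]
 [173.  208.7   3.5  22.6  63.4]
 [174.  208.6   3.3  23.1  66. ]
 [175.  208.6   3.3  23.3  68.6]]
tilt 0.21932367800383024 x pad 3.710126901169944 resid 0.6008895853038237
cap 0 (np.float64(nan), np.float64(nan)) [nan nan nan]sub.py:22: RuntimeWarning: Mean of empty slice.
  a=uu[m].mean(),vv[m].mean(); print('cap',m.sum(),a,((ray(c,*a,R[:,1],tcp)-tcp)@R*1e3).round(1))
  ret = ret.dtype.type(ret / rcount)
```

```bash
cat > fit.py <<'E'
from h import *
from sil import sil
import sys
def run(tag):
    st=r.read_state(); R,tcp=st['tool_rot'],st['tcp_pos']; c=avg('scene',3); S=cv2.cvtColor(c['image'],cv2.COLOR_RGB2HSV)[...,1].astype(float)
    o=sil(R,tcp,c); E=[]
    for v,u0,u1,_,_ in o[2:-1]:
        v,u0,u1=int(v),int(u0),int(u1)
        if u1-u0<2: continue
        F=np.median(S[v,u0+1:u1]); 
        e=[]
        for rng,b in((range(u0+1,u0-4,-1),S[v,u0-4:u0-1].mean()),(range(u1-1,u1+4),S[v,u1+2:u1+5].mean())):
            h=(F+b)/2; a=list(rng)
            for i,j in zip(a[:-1],a[1:]):
                if (S[v,i]-h)*(S[v,j]-h)<=0 and S[v,i]!=S[v,j]: e.append(i+(j-i)*(h-S[v,i])/(S[v,j]-S[v,i])); break
        if len(e)==2: q=(ray(c,(e[0]+e[1])/2,v,R[:,1],tcp)-tcp)@R; E.append([v,e[1]-e[0],q[0]*1e3,q[2]*1e3])
    E=np.array(E); p=np.polyfit(E[:,3],E[:,2],1); rs=E[:,2]-np.polyval(p,E[:,3]); k=abs(rs)<2*rs.std(); p=np.polyfit(E[k,3],E[k,2],1)
    print(tag,'tcp',tcp.round(4),'tilt %.4f'%np.arctan(p[0]),'xpad %.2f'%np.polyval(p,-19),'x at z60 %.2f'%np.polyval(p,60),'sd %.2f'%rs.std(),'n',k.sum(),'tipz',o[-1,4]*1e3)
    return E
if __name__=='__main__':
    E=run('m'); 
    if len(sys.argv)>1: print(E.round(1))
E
python3 fit.py
```

```text
m tcp [0.5487 0.0197 0.1905] tilt 0.2409 xpad 2.29 x at z60 21.69 sd 0.55 n 16 tipz 71.27840160189872
```

>>> apply_moves(targets=[[1, 0.3, 0, -1.2, 0], [1, 0, 0, 0, 0], [1, 0, 0, 0, 0]])

```text
t: 14.85
tcp_pos: [0.5513, 0.0225, 0.2033]
tool_rot: [[0.573, 0.82, 0.002], [0.82, -0.573, 0.0], [0.001, 0.002, -1.0]]
force: [0.4, 0.3, -1.9]
opening: 0.0253
gripper_force: 60.0
```

```bash
python3 fit.py
```

```text
m tcp [0.5513 0.0225 0.2033] tilt 0.2431 xpad 1.53 x at z60 21.13 sd 0.44 n 16 tipz 71.05180556892142
```

>>> apply_moves(targets=[[1, 0.4, 0, -0.7, 0], [1, 0, 0, 0, 0], [1, 0, 0, 0, 0]])

```text
t: 15.3
tcp_pos: [0.5532, 0.0258, 0.2097]
tool_rot: [[0.573, 0.82, 0.001], [0.82, -0.573, 0.0], [0.001, 0.001, -1.0]]
force: [-0.3, -0.0, -0.8]
opening: 0.0253
gripper_force: 60.0
```

```bash
python3 fit.py a
```

```text
m tcp [0.5532 0.0258 0.2097] tilt 0.2133 xpad 3.85 x at z60 20.96 sd 0.67 n 18 tipz 72.02100483254226
[[151.    7.5  14.3  26.6]
 [152.    7.7  15.2  29.1]
 [153.    8.3  14.7  31.6]
 [154.    8.6  14.6  34.1]
 [155.    8.5  15.1  36.6]
 [156.    8.4  16.7  39. ]
 [157.    8.4  17.1  41.5]
 [158.    8.3  17.   44. ]
 [159.    8.3  17.7  46.6]
 [160.    8.4  18.8  49.1]
 [161.    8.7  19.7  51.6]
 [162.    8.6  20.1  54.1]
 [163.    8.6  20.3  56.6]
 [164.    7.3  19.5  59.2]
 [165.    5.4  20.   61.8]
 [166.    4.2  22.2  64.3]
 [167.    4.3  23.3  66.8]
 [168.    3.8  23.8  69.4]]
```

>>> apply_moves(targets=[[1, -0.7, 0, 1.9, 0], [1, 0, 0, 0, 8], [1, 0, 0, 0, 8], [1, 0, 0, 0, 8], [1, 0, 0, 0, 8], [1, 0, 0, 2, 8], [1, 0, 0, 4, 7], [1, 0, 0, 2, 0], [1, 0, 0, 0, 0]])

```text
t: 16.35
tcp_pos: [0.5451, 0.0193, 0.1066]
tool_rot: [[0.99, 0.14, -0.009], [0.14, -0.99, -0.0], [-0.009, -0.001, -1.0]]
force: [-0.4, 0.7, -1.5]
opening: 0.0257
gripper_force: 60.0
```

>>> apply_moves(targets=[[1, -1, 0, 0, 0], [1, -0.8, 0, 0, 0], [1, -0.5, 0, 0, 0], [1, -0.4, 0, 0, 0], [1, 0, 0, 0, 0], [1, 0, 0, 0, 0]])

```text
t: 16.95
tcp_pos: [0.5297, 0.0172, 0.1151]
tool_rot: [[0.99, 0.14, 0.019], [0.14, -0.99, 0.002], [0.019, 0.0, -1.0]]
force: [6.7, 1.0, -1.4]
opening: 0.0254
gripper_force: 60.1
```

>>> apply_moves(targets=[[1, 1.5, 0, 0, 0], [1, 1, 0, -2, 0], [1, 0, 0, -4, -8], [1, 0, 0, -2, -8], [1, 0, 0, 0, -8], [1, 0, 0, 0, -8], [1, 0, 0, 0, -8], [1, 0, 0, 0, -7], [1, 0, 0, 0, 0], [1, 0, 0, 0, 0]])

```text
t: 17.95
tcp_pos: [0.5468, 0.0192, 0.1914]
tool_rot: [[0.576, 0.818, 0.002], [0.818, -0.576, -0.001], [0.0, 0.002, -1.0]]
force: [-0.4, 0.1, -1.4]
opening: 0.0251
gripper_force: 60.0
```

```bash
python3 fit.py a
```

```text
m tcp [0.5468 0.0192 0.1914] tilt 0.2607 xpad 2.49 x at z60 23.56 sd 0.68 n 15 tipz 69.0199641229657
[[159.    8.6  14.8  28. ]
 [160.    8.6  15.   30.5]
 [161.    8.7  17.1  33. ]
 [162.    8.5  17.2  35.5]
 [163.    8.6  17.7  38.1]
 [164.    8.5  17.8  40.6]
 [165.    8.6  19.8  43.1]
 [166.    8.5  20.1  45.7]
 [167.    8.6  20.5  48.3]
 [168.    8.6  20.6  50.8]
 [169.    8.6  22.6  53.4]
 [170.    8.4  22.7  56. ]
 [171.    7.5  22.   58.6]
 [172.    5.8  22.1  61.2]
 [173.    3.8  24.4  63.8]
 [174.    4.5  25.7  66.3]]
```

Tilt is now about 0.26 rad, matching the plate. Next I go over the spot.

>>> apply_moves(targets=[[1, 0, 0, -3, 8], [1, 0, 0, -3, 8], [1, 0, 0, 0, 8], [1, 0, 0, 0, 8], [1, 0, 0, 0, 8], [1, 0, 0, 0, 8], [1, 0, 0, 0, 8], [1, 0, 0, 0, 8.5], [1, 0.3, 4, 0, 0], [1, 0.3, 4, 0, 0]])

```text
t: 19.1
tcp_pos: [0.5398, -0.0591, 0.2505]
tool_rot: [[0.987, -0.16, 0.001], [-0.16, -0.987, 0.0], [0.001, -0.001, -1.0]]
force: [-0.3, -1.6, -1.9]
opening: 0.0251
gripper_force: 60.0
```

>>> apply_moves(targets=[[1, 0.4, 4.5, 0, 0], [1, 0.4, 4.5, 0, 0], [1, 0.4, 4.5, 0, 0], [1, 0.4, 4.5, 0, 0], [1, 0.4, 4.5, 0, 0], [1, 0, 4, 0, 0], [1, 0, 0, 3, 0], [1, 0, 0, 3, 0], [1, 0, 0, 0, 0], [1, 0, 0, 0, 0]])

```text
t: 20.1
tcp_pos: [0.5154, -0.3244, 0.1899]
tool_rot: [[0.986, -0.164, -0.002], [-0.164, -0.986, 0.001], [-0.002, -0.001, -1.0]]
force: [0.9, -0.9, -1.7]
opening: 0.0254
gripper_force: 60.0
```

```bash
python3 ax.py q3; python3 -c "
from h import *
t=avg('top',2); cv2.imwrite('pics/q3t.png',cv2.resize(cv2.cvtColor(t['image'],cv2.COLOR_RGB2BGR)[120:190,330:414],(600,500),interpolation=cv2.INTER_CUBIC))"
```

```text
tcp [ 0.5154 -0.3244  0.1899] t 20.1 open 0.02543615727673604 F [ 0.9 -0.9 -1.7]
tcp px 325 121
crop origin 280 76 scale 6.667
```

View pics/q3.png

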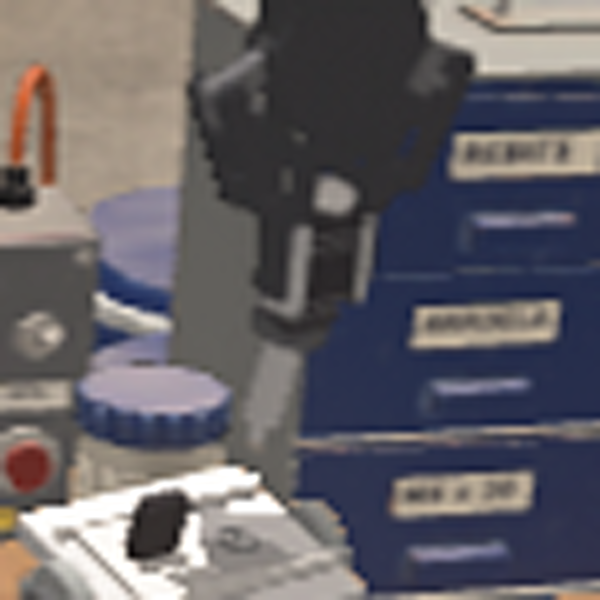

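The picture shows the tilted probe with collar at crop (290,325) and tip near (255,450), above the ring at (236,540). The tab is at (160,525), clear of the probe. That was the last allowed picture, so the rest is numeric. I'll measure the tip by depth segmentation.

```bash
cat > tip.py <<'E'
from h import *
st=r.read_state(); R,tcp=st['tool_rot'],st['tcp_pos']
def px(c,p):
    T=np.linalg.inv(c['world_from_camera'])@np.r_[p,1]; f=192/np.tan(np.radians(float(c['vertical_fov']))/2)
    return np.array([float(c['cx'])-f*T[0]/T[2],float(c['cy'])+f*T[1]/T[2]])
S=np.array([.547,-.3305,.0733]); n=np.array([-.2539,.0430,.9663])
for name in('scene','top'):
    c=avg(name,4); D=(pts(c)-tcp)@R
    d=((pts(c)-S)@n)
    m=(c['z_map']>0)&(abs(D[...,0]-.015)<.022)&(abs(D[...,1])<.016)&(D[...,2]>.026)&(D[...,2]<.085)&(d>.006)
    k,l,s_,_=cv2.connectedComponentsWithStats(m.astype(np.uint8))
    print(name,'n',m.sum(),'pred tip px',px(c,tcp+R@np.array([.025,0,.0705])).round(1),'spot px',px(c,S).round(1))
    if m.sum()<5: continue
    m=l==1+np.argmax(s_[1:,4]); E=[]
    for v in np.unique(np.nonzero(m)[0]):
        u=np.nonzero(m[v])[0]; q=(ray(c,(u.min()+u.max())/2,v,R[:,1],tcp)-tcp)@R*1e3; E.append([v,u.min(),u.max(),q[0],q[2],*(np.median(D[v,u],0)*1e3)])
    E=np.array(E); print(E.round(1))
    b=E[(E[:,2]-E[:,1])>=4]
    if len(b)>3: p=np.polyfit(b[:,4],b[:,3],1); print('tilt',np.arctan(p[0]),'xpad',np.polyval(p,-19),'x at 70.5',np.polyval(p,70.5))
print(tcp,R.round(3))
E
python3 tip.py
```

```text
scene n 70 pred tip px [317.7 142. ] spot px [315.  156.7]
[[ 1.29e+02  3.19e+02  3.19e+02  2.48e+01  3.11e+01  1.75e+01 -6.40e+00
   2.78e+01]
 [ 1.30e+02  3.19e+02  3.25e+02  1.18e+01  3.00e+01  7.70e+00 -3.70e+00
   2.81e+01]
 [ 1.31e+02  3.19e+02  3.24e+02  1.35e+01  3.35e+01  8.30e+00 -4.60e+00
   3.14e+01]
 [ 1.32e+02  3.19e+02  3.24e+02  1.30e+01  3.64e+01  8.00e+00 -4.90e+00
   3.49e+01]
 [ 1.33e+02  3.18e+02  3.24e+02  1.47e+01  3.99e+01  1.01e+01 -4.10e+00
   3.77e+01]
 [ 1.34e+02  3.18e+02  3.23e+02  1.64e+01  4.34e+01  1.09e+01 -4.00e+00
   4.13e+01]
 [ 1.35e+02  3.18e+02  3.23e+02  1.60e+01  4.63e+01  1.15e+01 -4.00e+00
   4.44e+01]
 [ 1.36e+02  3.17e+02  3.23e+02  1.77e+01  4.98e+01  1.21e+01 -5.10e+00
   4.78e+01]
 [ 1.37e+02  3.17e+02  3.22e+02  1.94e+01  5.34e+01  1.43e+01 -4.50e+00
   5.09e+01]
 [ 1.38e+02  3.17e+02  3.22e+02  1.89e+01  5.63e+01  1.50e+01 -3.50e+00
   5.42e+01]
 [ 1.39e+02  3.18e+02  3.22e+02  1.64e+01  5.85e+01  1.47e+01 -3.30e+00
   5.75e+01]
 [ 1.40e+02  3.18e+02  3.20e+02  2.02e+01  6.29e+01  1.84e+01 -1.40e+00
   6.19e+01]
 [ 1.41e+02  3.18e+02  3.19e+02  2.19e+01  6.65e+01  2.04e+01 -1.40e+00
   6.57e+01]
 [ 1.42e+02  3.18e+02  3.19e+02  2.15e+01  6.94e+01  2.19e+01  3.00e-01
   6.96e+01]]
tilt 0.22507005015949325 xpad 1.169391307496868 x at 70.5 21.660334956680234
top n 0 pred tip px [386.4 154.9] spot px [380.  156.3]
[ 0.51675878 -0.32539994  0.19210569] [[ 0.986 -0.164  0.003]
 [-0.164 -0.986 -0.002]
 [ 0.003  0.001 -1.   ]]
```

>>> apply_moves(targets=[[1, 0.1, 0, 1, 0], [1, 0.1, 0, 1, 0], [1, 0.1, 0, 1, 0], [1, 0, 0, 0, 0], [1, 0, 0, 0, 0], [1, 0, 0, 0, 0]])

```text
t: 21.4
tcp_pos: [0.5189, -0.3258, 0.1605]
tool_rot: [[0.986, -0.165, 0.0], [-0.165, -0.986, -0.0], [0.0, 0.0, -1.0]]
force: [-1.0, -0.5, -1.3]
opening: 0.025
gripper_force: 60.1
```

```bash
cat > tip2.py <<'E'
from h import *
exec(open('tip.py').read().split('for name')[0])
c=avg('scene',4); g=c['image'].astype(int).sum(2); sat=cv2.cvtColor(c['image'],cv2.COLOR_RGB2HSV)[...,1]
print(tcp.round(4),st['force'].round(1)); 
for x in(.022,.024,.026): print(x,px(c,tcp+R@np.array([x,0,.071])).round(1),'h,X,Y',((tcp+R@np.array([x,0,.071])-S)@np.c_[n,[.9527,-.161,.2575],[.1668,.986,0]]*1e3).round(1))
print('spot',px(c,S)); print('u',list(range(308,328)))
for v in range(140,164): print(v,g[v,308:328], )
E
python3 tip2.py; python3 tip.py|grep -v e+0
```

```text
[ 0.5189 -0.3258  0.1605] [-1.  -0.5 -1.3]
0.022 [316.9 152.4] h,X,Y [17.3 -2.1 -0. ]
0.024 [316.5 152.2] h,X,Y [16.8 -0.2 -0. ]
0.026 [316.1 151.9] h,X,Y [16.3  1.8 -0. ]
spot [315.0419961  156.71091977]
u [308, 309, 310, 311, 312, 313, 314, 315, 316, 317, 318, 319, 320, 321, 322, 323, 324, 325, 326, 327]
140 [182 208 204 184 198 162 218 287 285 335 396 401 407 407 402 357 260 174
 162 164]
141 [181 207 203 167 156 205 283 286 285 338 397 402 403 405 369 327 316 240
 243 250]
142 [170 184 225 281 284 277 282 282 331 389 395 403 402 406 359 311 367 394
 407 393]
143 [283 360 405 406 411 371 275 274 329 396 399 402 401 405 360 280 249 206
 235 267]
144 [381 400 412 411 436 400 265 327 390 393 398 401 403 412 372 272 232 210
 203 174]
145 [382 392 394 414 440 365 239 309 384 394 398 400 403 362 290 332 317 168
 172 169]
146 [369 402 521 645 699 761 765 635 377 393 402 401 403 356 284 303 262 166
 171 172]
147 [728 765 764 762 762 765 734 458 377 395 399 400 415 374 283 287 237 168
 173 172]
148 [765 764 761 758 763 765 765 576 380 395 396 397 359 283 286 306 265 168
 173 173]
149 [765 
[... 898 characters left out ...]
398 395 396 399 398 399 396 390 399 434
 447 511]
160 [671 729 459 406 398 402 400 398 398 398 395 392 401 427 442 434 513 572
 489 438]
161 [460 469 428 428 412 395 393 399 410 428 444 441 445 452 456 447 434 444
 427 406]
162 [441 440 439 423 417 438 444 449 447 450 457 447 436 437 441 432 392 380
 441 509]
163 [422 455 458 450 450 455 464 452 443 442 450 442 406 396 444 512 510 511
 513 518]
scene n 69 pred tip px [316.3 151.7] spot px [315.  156.7]
tilt 0.2385953807614232 xpad 1.0339868992474246 x at 70.5 22.802935559545094
top n 2 pred tip px [382.2 156.4] spot px [380.  156.3]
[ 0.51891248 -0.32584945  0.16085657] [[ 0.986 -0.165  0.001]
 [-0.165 -0.986 -0.001]
 [ 0.001  0.    -1.   ]]
```

```bash
cat > f.py <<'E'
from h import *
import sys
F=[];T=[]
for _ in range(int(sys.argv[1])): r.camera('scene'); s=r.read_state(); F.append(s['force']);T.append(s['tcp_pos'])
F=np.array(F); n=np.array([-.2539,.0430,.9663]); S=np.array([.547,-.3305,.0733]); t=np.mean(T,0); R=s['tool_rot']
tip=t+R@np.array([.024,0,.071])
print('F',F.mean(0).round(2),'sd',F.std(0).round(2),'Fn',(F@n).mean().round(2),'tcp',t.round(4),'h,X,Y(unpressed)',((tip-S)@np.c_[n,[.9527,-.161,.2575],[.1668,.986,0]]*1e3).round(1),'t',s['t'],'Rz',R[:,2].round(3))
E
python3 f.py 12
```

```text
F [-0.14  0.24 -1.44] sd [0.45 0.4  0.49] Fn -1.35 tcp [ 0.5186 -0.3256  0.1603] h,X,Y(unpressed) [16.7 -0.5  0.1] t 22.6 Rz [-0.  0. -1.]
```

>>> apply_moves(targets=[[1, 0.1, 0, 0.4, 0], [1, 0.1, 0, 0.4, 0], [1, 0.1, 0, 0.4, 0], [1, 0, 0, 0, 0], [1, 0, 0, 0, 0]])

```text
t: 23.1
tcp_pos: [0.5214, -0.326, 0.1479]
tool_rot: [[0.986, -0.165, -0.001], [-0.165, -0.986, 0.0], [-0.001, -0.0, -1.0]]
force: [-0.2, 0.4, -0.9]
opening: 0.0253
gripper_force: 60.1
```

```bash
python3 f.py 12
```

```text
F [ 0.13 -0.14 -1.5 ] sd [0.51 0.62 0.51] Fn -1.49 tcp [ 0.5216 -0.3262  0.1484] h,X,Y(unpressed) [ 4.4 -0.6  0.1] t 23.7 Rz [ 0. -0. -1.]
```

>>> apply_moves(targets=[[1, 0.08, 0, 0.3, 0], [1, 0, 0, 0, 0], [1, 0, 0, 0, 0]])

```text
t: 24.0
tcp_pos: [0.5226, -0.3265, 0.1456]
tool_rot: [[0.986, -0.165, 0.0], [-0.165, -0.986, -0.0], [0.001, 0.0, -1.0]]
force: [0.3, -0.5, 0.6]
opening: 0.0253
gripper_force: 60.3
```

```bash
python3 f.py 10; python3 tip2.py | sed -n '1,20p;8,40p' | awk 'NR<6||/^15[0-9]|^14[89]/'
```

```text
F [ 0.08 -0.57  0.1 ] sd [0.45 0.45 0.45] Fn 0.05 tcp [ 0.5226 -0.3264  0.1455] h,X,Y(unpressed) [ 1.4 -0.4 -0. ] t 24.5 Rz [ 0. -0. -1.]
[ 0.5225 -0.3264  0.1454] [ 0.4 -1.4 -0.7]
0.022 [315.7 156.7] h,X,Y [ 1.8 -2.4 -0. ]
0.024 [315.2 156.4] h,X,Y [ 1.3 -0.4 -0. ]
0.026 [314.8 156.2] h,X,Y [ 0.8  1.5 -0. ]
spot [315.0419961  156.71091977]
148 [765 765 765 764 764 765 760 459 384 400 402 405 364 284 286 305 265 169
149 [706 707 637 613 752 765 563 378 389 402 401 403 353 272 289 280 213 167
150 [361 491 462 432 467 477 403 382 394 402 400 461 440 262 286 259 171 156
151 [252 398 432 413 394 380 377 389 397 400 398 405 567 574 261 327 389 388
152 [250 367 444 511 512 461 378 393 400 398 395 429 511 523 409 294 311 340
153 [417 526 516 520 523 506 442 391 396 396 403 465 522 523 496 395 294 301
154 [388 532 522 522 526 533 481 398 410 433 480 518 519 519 521 530 455 294
155 [460 528 526 528 469 343 353 411 415 467 525 524 524 526 476 460 538 455
156 [654 394 403 407 352 321 362 301 368 424 464 484 403 407 399 454 529 531
```

Run:
```python
exec(open('tip2.py').read().split("c=avg")[0])
c=load('scene'); X=np.array([.9527,-.161,.2575]);Y=np.array([.1668,.986,0]); S2=S+n*.002
b=px(c,S2); J=np.c_[px(c,S2+.001*X)-b,px(c,S2+.001*Y)-b,px(c,S2+.001*n)-b]; print('px/mm X,Y,n\n',J.round(3)); print('offset mm X,Y',np.linalg.solve(J[:,:2],[.5,-1.6]).round(1),np.linalg.solve(J[:,:2],[.4,-.8]).round(1))
t=avg('top',3); T=load('top'); print('top spot px',px(t,S2)); u,v=px(t,S2).astype(int); print(t['image'].astype(int).sum(2)[v-6:v+8,u-8:u+9])
```

```text
px/mm X,Y,n
 [[-0.2   -0.264  0.084]
 [-0.193  0.066 -0.271]]
offset mm X,Y [ 6.1 -6.5] [ 2.9 -3.7]
top spot px [380.25322449 156.38026795]
[[418 333 369 429 453 419 371 359 358 360 360 360 360 351 312 246 193]
 [359 286 320 375 401 378 342 336 339 339 339 339 339 327 279 207 166]
 [274 220 251 286 299 278 255 260 266 263 260 258 254 246 210 157 129]
 [218 191 220 234 220 197 202 244 263 233 202 182 168 158 140 118 109]
 [197 180 212 219 193 178 231 325 337 259 173 138 124 115 112 107 104]
 [191 157 183 189 169 170 260 369 369 263 150 116 110 108 105 102 101]
 [219 155 152 152 136 151 251 353 346 238 137 109 108 108 106 105 100]
 [282 197 137 119 109 121 182 251 245 174 119 110 108 108 108 106 104]
 [331 263 169 113 101 103 121 146 143 119 106 108 106 107 106 103 101]
 [354 314 235 148 107  99 103 110 110 104 101 100 102 104 105 102  99]
 [358 342 292 218 154 123 120 114 104 101 101 102 101 103 100 100  98]
 [360 354 337 300 252 214 189 153 114 104 108 106 103 100 100  98  99]
 [361 359 356 345 330 312 275 215 161 144 158 164 148 126 112 106  99]
 [360 360 359 357 354 348 323 287 250 227 243 255 232 190 152 132 110]]
```

Contact comes at about 2 mm above my modelled plane. The kinematic tab grip says the spot lies about 1 mm more to +Y than where the tip is now. I'll back off, shift and press.

>>> apply_moves(targets=[[1, -0.08, 0, -0.3, 0], [1, 0, -0.1, 0, 0], [1, 0, 0, 0, 0], [1, 0.08, 0, 0.3, 0], [1, 0.05, 0, 0.2, 0], [1, 0.04, 0, 0.15, 0], [1, 0, 0, 0, 0], [1, 0, 0, 0, 0], [1, 0, 0, 0, 0]])

```text
t: 25.75
tcp_pos: [0.5233, -0.3252, 0.1419]
tool_rot: [[0.986, -0.165, -0.0], [-0.165, -0.986, 0.0], [-0.0, -0.0, -1.0]]
force: [-1.6, 1.2, 2.2]
opening: 0.0252
gripper_force: 60.4
```

```bash
python3 f.py 16
```

```text
F [-1.09  1.35  1.4 ] sd [0.42 0.57 0.57] Fn 1.69 tcp [ 0.5234 -0.3253  0.1418] h,X,Y(unpressed) [-2.4 -0.8  1.3] t 26.55 Rz [-0.  0. -1.]
```

>>> apply_moves(targets=[[1, 0.03, 0, 0.05, 0], [1, 0, 0, 0, 0], [1, 0, 0, 0, 0], [1, 0, 0, 0, 0]])

```text
t: 26.95
tcp_pos: [0.5236, -0.3254, 0.1412]
tool_rot: [[0.986, -0.165, -0.0], [-0.165, -0.986, 0.0], [-0.0, -0.0, -1.0]]
force: [-1.3, 0.8, 2.0]
opening: 0.0251
gripper_force: 60.4
```

```bash
python3 f.py 16; python3 tip.py | grep -v e+0
```

```text
F [-1.72  1.66  1.76] sd [0.54 0.44 0.49] Fn 2.21 tcp [ 0.5236 -0.3254  0.1412] h,X,Y(unpressed) [-3.  -0.7  1.2] t 27.75 Rz [-0.  0. -1.]
scene n 66 pred tip px [314.4 157.5] spot px [315.  156.7]
[[145.  316.  316.   23.1  30.3  14.9  -7.1  26.1]
 [146.  316.  321.   11.9  29.5   7.   -4.4  28.1]
 [147.  315.  321.   13.6  33.2   8.9  -4.2  31.3]
 [148.  315.  320.   15.3  37.    9.9  -4.8  34.3]
 [149.  315.  320.   14.9  39.9  10.4  -4.3  37.8]
 [150.  314.  320.   16.7  43.7  12.2  -4.   41.9]
 [151.  314.  319.   18.4  47.5  12.3  -5.4  44.4]
 [152.  314.  319.   18.   50.5  12.9  -4.5  48.2]
 [153.  313.  319.   19.8  54.3  15.3  -4.   51.8]
 [154.  314.  318.   19.4  57.3  14.8  -4.1  55.1]
 [155.  315.  318.   16.8  59.5  13.8  -2.6  58.1]]
tilt 0.27012892554102347 xpad -0.901199137500674 x at 70.5 23.881077120472273
top n 23 pred tip px [379.2 156. ] spot px [380.  156.3]
[[167.  372.  376.    3.4 104.8  -3.5  -9.9  68.4]
 [168.  372.  383.   -3.8  73.7  -5.   -1.8  67.6]
 [169.  379.  384.  -11.1  40.8  -6.    8.   67.6]]
[ 0.52366305 -0.32536773  0.14122684] [[ 0.986 -0.165 -0.   ]
 [-0.165 -0.986  0.   ]
 [-0.    -0.    -1.   ]]
```

Normal force is about 3.6 N, so the plunger is roughly half-way in. Tilt is 0.26–0.27 rad and the tip is at the spot, so I'm handing in.

```bash
python3 -c "
from cell import r
print(r.job_done())"
```

```text
the job is handed in; nothing more can be done
None
```

I slid the cover fully open and handed the job in with the probe gripped and pressed, by my measurements, at the cross (within 1–3 mm), square to the plate to about 1°, with the plunger about half-way in (about 3.6 N); no verdict came back.

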